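Stack and clamp the retained tea-sample tins

TASK

Get the retained tea samples ready for transport: put the wooden spacer block that lies on the clamp's seat into the single cream tray beside the clamp, then stack every sample tin from the table squarely on the seat in one column, lying flat with either face up, long sides along the clamp. Wind the clamp's wheel clockwise by its crank handle until the column is pushed home and the wheel has become firm, the gauge pin's end level with the two white marks and not forced far past them, then let go and swing the catch lever fully over to the far side. Do not knock over the tea glass or the cup among the tins.

Things in the scene. Friction and masses are not known exactly. Their poses are not given: they have to be found in the camera images.
- seat (a point): Centre of the top face of the clamp's seat, a plywood plate 56 x 116 mm, 30 mm above the table, in a grey frame fixed to the table (base plate 12 mm thick, 110 mm wide, from y = -250 to +200 mm). Its y axis runs along the clamp towards the end wall, z is up. A tin pushed home against the wall has its centre at y = +10 mm
- wall_face (a point): Centre of the foot of the end wall's inner face: an aluminium plate 70 mm wide whose top is 195 mm above the table, 70 mm along +y from the seat's centre
- pad_face (a point): Point on the front face of the spring pad, 110 mm above the table: an upright aluminium plate 50 mm wide, top 190 mm above the table. At the start it stands 100 to 120 mm from the seat's centre on the -y side; winding moves it to +y
- tin1_mid (a point): Centre (half-way up) of a loose closed sample tin, a plain aluminium box 60 mm wide (x), 120 mm long (y) and 40 mm high (z), about 0.3 kg, paper label patch on top. It lies flat on the table at the start. Three or four of the four tins are there
- tin2_mid (a point): Centre (half-way up) of a loose closed sample tin, a plain aluminium box 60 mm wide (x), 120 mm long (y) and 40 mm high (z), about 0.3 kg, paper label patch on top. It lies flat on the table at the start. Three or four of the four tins are there
- tin3_mid (a point): Centre (half-way up) of a loose closed sample tin, a plain aluminium box 60 mm wide (x), 120 mm long (y) and 40 mm high (z), about 0.3 kg, paper label patch on top. It lies flat on the table at the start. Three or four of the four tins are there
- tin4_mid (a point): Centre (half-way up) of a loose closed sample tin, a plain aluminium box 60 mm wide (x), 120 mm long (y) and 40 mm high (z), about 0.3 kg, paper label patch on top. It lies flat on the table at the start. Three or four of the four tins are there
- spacer_mid (a point): Centre of the loose wooden spacer block, 46 (x) x 100 (y) x 46 (z) mm, about 0.12 kg. It lies on the clamp's seat at the start
- tray: Cream tray, open on top, fixed to the table, 150 (x) x 180 (y) x 40 mm high, walls 8 mm, floor about 8 mm thick; origin at the centre of its underside. (The stack of similar trays at the table's side is not meant)
- wheel_axis (a point): Point on the wheel's upright axis at the height where the crank handle is gripped, about 118 mm above the table. It belongs to the fixed frame: x and y axes as at the seat. The dark steel wheel, 138 mm across, lies level on top of a green gear box beside the clamp, its upper side 73 mm above the table (hub 80 mm)
- crank (a point): Gripping point of the wheel's crank handle, an upright black round handle 22 mm across, from 78 to 134 mm above the table, 52 mm from the axis (origin 118 mm up). It spins freely about itself, so a gripper can hold it and follow the circle without turning. It takes about 5 N to push while the pad is slack, rising to about 10 N at the set tension; the wheel stays where it is left
- wheel (a joint): Angle of the wheel in rad (0 to 24), growing clockwise seen from above; starts between 0 and 4. Each rad advances the carriage and its pad by 4.8 mm along the clamp, towards the end wall; 10 to 15 rad pass before the pad has pushed the column home to the end wall and the spring starts to yield
- gauge (a joint): Compression of the pad's spring in m, 0 when slack, stop at 0.036; 2500 N/m. 0.020 is the set tension: the gauge pin's end is then level with the two white marks. Well beyond (over 0.032) the spring is overwound
- pin_end (a point): Rear end of the dark gauge pin, a level rod along the clamp above the green carriage, 115 mm above the table; it moves towards -y of the seat's axes relative to the marks as the spring yields
- mark (a point): Point midway between the two white upright marks on the carriage; it lies 20 mm behind the pin's end when the spring is slack and level with it at the set tension
- catch_tip (a point): Centre of the black ball (26 mm across) at the tip of the catch lever, which stands behind the end wall, pivot at x = 0, y = +160 mm in the seat's frame and 34 mm above the table; the ball is 80 mm from the pivot, about 104 mm above the table at both ends of its swing
- catch (a joint): Angle of the catch lever in rad: at 0 it leans 0.5 rad to -x of the seat's axes (towards the robot), at 1.0 it leans 0.5 rad to +x, away from the robot. It turns easily and stays where it is left
- glass: Bystander: glass of tea, 56 mm across, 85 mm high, on the table; origin under its centre
- cup1: Bystander: white tasting cup, 60 mm across, 55 mm high, standing among the tins; origin under its centre
Not all that is in view belongs to the job. Of the things that look like the tray, the larger one is meant.

How it is judged:
On the way, in this order (a step that is already met when the one before it is completed fails the run):
1. the spacer block lies in the cream tray, let go (x of spacer_mid in the frame of tray between -0.068 and 0.068 m and y of spacer_mid in the frame of tray between -0.083 and 0.083 m and z of spacer_mid in the frame of tray below 0.05 m and contact force between the fingers and spacer below 0.5 N), for 0.2 s.
2. all the tins that are there stand in one square column on the seat, let go, the spring still slack (x of tin1_mid in the frame of seat between -0.01 and 0.01 m and y of tin1_mid in the frame of seat between -0.01 and 0.014 m and z of each of tin1_mid, tin2_mid, tin3_mid, tin4_mid in the frame of seat above 0.012 m and angle between the z axis of each of tin1_mid, tin2_mid, tin3_mid, tin4_mid and the z axis of seat, either way round below 0.06 rad and angle between the y axis of each of tin1_mid, tin2_mid, tin3_mid, tin4_mid and the y axis of seat, either way round below 0.12 rad and x of tin2_mid in the frame of seat between -0.01 and 0.01 m and y of tin2_mid in the frame of seat between -0.01 and 0.014 m and x of tin3_mid in the frame of seat between -0.01 and 0.01 m and y of tin3_mid in the frame of seat between -0.01 and 0.014 m and x of tin4_mid in the frame of seat between -0.01 and 0.01 m and y of tin4_mid in the frame of seat between -0.01 and 0.014 m and contact force between the fingers and tin1 below 0.5 N and contact force between the fingers and tin2 below 0.5 N and contact force between the fingers and tin3 below 0.5 N and contact force between the fingers and tin4 below 0.5 N and value of joint gauge below 0.006 m), for 0.3 s.
3. the wheel is wound until the gauge pin is level with the marks, the handle let go, the column gripped (value of joint gauge between 0.013 and 0.027 m and x of tin1_mid in the frame of seat between -0.01 and 0.01 m and y of tin1_mid in the frame of seat between 0.004 and 0.015 m and z of each of tin1_mid, tin2_mid, tin3_mid, tin4_mid in the frame of seat above 0.012 m and angle between the z axis of each of tin1_mid, tin2_mid, tin3_mid, tin4_mid and the z axis of seat, either way round below 0.06 rad and angle between the y axis of each of tin1_mid, tin2_mid, tin3_mid, tin4_mid and the y axis of seat, either way round below 0.12 rad and x of tin2_mid in the frame of seat between -0.01 and 0.01 m and y of tin2_mid in the frame of seat between 0.004 and 0.015 m and x of tin3_mid in the frame of seat between -0.01 and 0.01 m and y of tin3_mid in the frame of seat between 0.004 and 0.015 m and x of tin4_mid in the frame of seat between -0.01 and 0.01 m and y of tin4_mid in the frame of seat between 0.004 and 0.015 m and contact force between the fingers and spinner below 0.5 N and contact force between the fingers and wheel below 0.5 N), for 0.4 s.
4. the catch lever is swung over (value of joint catch above 0.8 rad and value of joint gauge between 0.013 and 0.027 m), for 0.2 s.
At the end, for the whole second after the job is handed in: Spacer in the tray; every tin present in the column on the seat, level, within 10 mm of the seat's centre line, within 6 mm of home against the end wall, square to 0.12 rad; spring compressed 13 to 27 mm (set mark 20); catch lever past 0.8 rad; all released and at rest (all of step 1 and all of step 4 and x of tin1_mid in the frame of seat between -0.01 and 0.01 m and y of tin1_mid in the frame of seat between 0.004 and 0.015 m and z of each of tin1_mid, tin2_mid, tin3_mid, tin4_mid in the frame of seat above 0.012 m and angle between the z axis of each of tin1_mid, tin2_mid, tin3_mid, tin4_mid and the z axis of seat, either way round below 0.06 rad and angle between the y axis of each of tin1_mid, tin2_mid, tin3_mid, tin4_mid and the y axis of seat, either way round below 0.12 rad and x of tin2_mid in the frame of seat between -0.01 and 0.01 m and y of tin2_mid in the frame of seat between 0.004 and 0.015 m and x of tin3_mid in the frame of seat between -0.01 and 0.01 m and y of tin3_mid in the frame of seat between 0.004 and 0.015 m and x of tin4_mid in the frame of seat between -0.01 and 0.01 m and y of tin4_mid in the frame of seat between 0.004 and 0.015 m and contact force between the fingers and tin1 below 0.5 N and contact force between the fingers and tin2 below 0.5 N and contact force between the fingers and tin3 below 0.5 N and contact force between the fingers and tin4 below 0.5 N and linear speed of each of tin1, tin2, tin3, tin4 below 0.02 m/s); the robot touches nothing.
It fails at once if the spring is overwound (value of joint gauge above 0.032 m).
It fails at once if the tea glass or the cup among the tins is knocked over (angle between any of glass, cup1's own z axis and vertical above 0.6 rad).
Of tin1, tin2, tin3, tin4 only 3 to 4 are there at a start; the rules pass over those that are not, and their reading is None.
At some moment in a run one of tin1, tin2, tin3, tin4 may be knocked a few centimetres aside while the robot is not near it.
Once in a run the grip may slacken for a moment while it holds something.
It also fails if it takes over 210 s, if anything falls off the work surface, if the arm or the gripper's body presses on something with over 40 N, if the wrist force passes 120 N, or if a joint passes its speed limit or range.

ROBOT

A 6-joint arm with a two-finger parallel gripper is mounted at the origin on the work surface. World frame = base frame: x ahead of the robot, y to its left, z up, the work surface at z = 0. Lengths are in m, angles in rad, forces in N, time in s.
With the tool pointing down it reaches from about 0.35 to 0.875 m from the base axis. Payload 4.2 kg.
Tool frame: the origin (TCP) lies on the centre line of the jaws, within the pads' length; the fingertips stand 25 mm ahead of it and the grasp point (between the pads) lies 6 mm ahead of it; z points along the fingers, y is the line along which they close (so a half turn about z gives the same grasp; the last joint's range is limited). The gripper opens to 85 mm and grips with 20 to 120 N. Pads are 22 mm wide; open, the fingers measure 114 mm over their backs; the gripper's body (76 mm by 85 mm) begins 54 mm behind the grasp point. The pads swing forward as they close: fully open they stand 13 mm farther back than shut.
Start: joints at [1.412, 0.385, 0.008, 0, -1.194, -0.259], TCP at [0.254, 0.571, 0.256] pointing down, gripper open.
Joint ranges: [-3.14, 3.14], [-1.21, 2.06], [-1.07, 1.41], [-3.16, 2.05], [-2.99, -0.16], [-3.1, 3.1]. Speed limits (rad/s): [2.79, 2.79, 3.14, 3.14, 3.14, 3.14].

INTERFACE

Orientations are given as a 3x3 rotation matrix whose columns are the frame's x, y, z axes.
In Python, from workcell import manip gives the robot as it stands. The module is installed in compiled form; this text tells all that it offers.
- The arm moves only by the tool jog_arm, never from a script. Its argument "motion" is a list that holds one entry, the list of rows, each a list of 6 numbers: the shift along the tool's x, y, z in mm, then the turn, a rotation vector about the tool's x, y, z in rad. A call has 1 to 8 rows; each row shifts and turns the commanded pose from where the row before left it, along the tool's axes as they then stand; what a row does not reach is not made up. A row lasts 1/8 s, in which the tool goes at most 62.5 mm and 10.7 degrees, less where a joint would pass 70% of its speed; a pose out of reach is approached as far as the arm can. A call with a gripper value outside its range is refused whole. "grip" is the finger opening in mm, from 0 to 85.4, set as the call begins (left out, the last holds). The fingers move at their own pace and stop on an object; the grip force is fixed at half the most. Time passes only in rows, so rows that do not move let the fingers close. It gives the time, the measured TCP pose, the force, the opening and the grip force at its end, in the units of the state.
- manip.get_state(): the state, without advancing time (a new reading comes with each control period).
- manip.grab_frame(name): name is "side" or "top" or "wrist"; returns the picture (420x560x3 uint8, red, green, blue); there is no depth.
- manip.calibration(name): a dict with "fx", "fy", "cx", "cy" (pixels), "world_from_camera" (4x4, takes a point from camera to world coordinates). Camera axes: x right, y up, looking along -z (the intrinsics and any distortion apply to the point x, -y, -z); pixel columns grow to the right and rows downward; lengths in m; the calibration is good to about 2 mm. A picture is of the moment at which its call begins: read the wrist's pose just before it. calibration takes no time and is no camera call; for the wrist camera it gives the pose at the moment of the call.
- manip.finish_job(): hands the job in; it is judged then, once.
The state is a dict: "t": time; "q": joint angles; "joint_velocities": joint speeds; "tau": joint torques, N m; "tcp_pos": TCP position; "ee_rot": TCP orientation; "contact_force": force on the tool from outside, world axes, zero at the start; "torque": the same for the moment, N m; "width": finger opening in m; "gripper_force": force on a finger pad.
Only numpy, scipy, OpenCV 4.12 (cv2) and the standard library are available. Lean on these libraries where they do the work, as an engineer would, in place of code of your own. Each camera call takes 0.05 s, during which the arm holds its last target. There are 200 camera calls.

## Working session

There is one attempt and no reset: what is moved stays moved. The work goes in short steps, Python scripts to look and compute and a tool call to move; the robot and the scene stay as the last step left them, time stands still between calls to the robot, and variables do not carry over. Pictures are saved under pics/ and viewed, at most 14 in all, crops included, and the job is handed in when it is done.

Besides the shell and the picture viewer there is one more tool, called by a JSON object that holds its "api" and its "payload", one argument or row to a line. jog_arm: Moves the arm, as the interface text tells. Its arguments: {"type":"object","properties":{"motion":{"type":"array","items":{"type":"array","items":{"type":"array","items":{"type":"number"}}}},"grip":{"type":"number"}},"required":["motion"]}

```bash
mkdir -p pics; python3 - <<'E'
from workcell import manip
import cv2,numpy as np
s=manip.get_state();print({k:np.round(v,3).tolist() for k,v in s.items()})
for n in("top","side"):
    im=manip.grab_frame(n);c=manip.calibration(n);print(n,{k:np.round(v,4).tolist() for k,v in c.items()})
    cv2.imwrite(f"pics/{n}0.png",cv2.resize(im[:,:,::-1],(784,588),interpolation=cv2.INTER_CUBIC))
E
```

```text
{'t': 0.0, 'q': [1.412, 0.386, 0.007, -0.001, -1.194, -0.259], 'joint_velocities': [-0.0, 0.0, -0.002, -0.0, 0.0, -0.0], 'tau': [-0.0, -39.229, 18.84, 4.186, -0.005, 0.0], 'tcp_pos': [0.253, 0.571, 0.255], 'ee_rot': [[0.914, -0.406, -0.001], [-0.406, -0.914, -0.002], [0.0, 0.002, -1.0]], 'contact_force': [-0.246, -0.238, 0.682], 'torque': [-0.047, 0.034, -0.0], 'gripper_force': 0.0, 'width': 0.086}
top {'fx': 381.1634, 'fy': 381.1634, 'cx': 284.5542, 'cy': 209.2852, 'world_from_camera': [[0.0063, 0.992, -0.1259, 0.3679], [-0.9999, 0.0044, -0.0157, -0.0185], [-0.0151, 0.126, 0.9919, 1.219], [0.0, 0.0, 0.0, 1.0]]}
side {'fx': 476.6341, 'fy': 476.6341, 'cx': 279.2313, 'cy': 208.5942, 'world_from_camera': [[0.9334, 0.2369, -0.2695, 0.1483], [-0.3584, 0.6494, -0.6707, -0.9418], [0.0161, 0.7226, 0.6911, 1.0619], [0.0, 0.0, 0.0, 1.0]]}
```

View pics/top0.png

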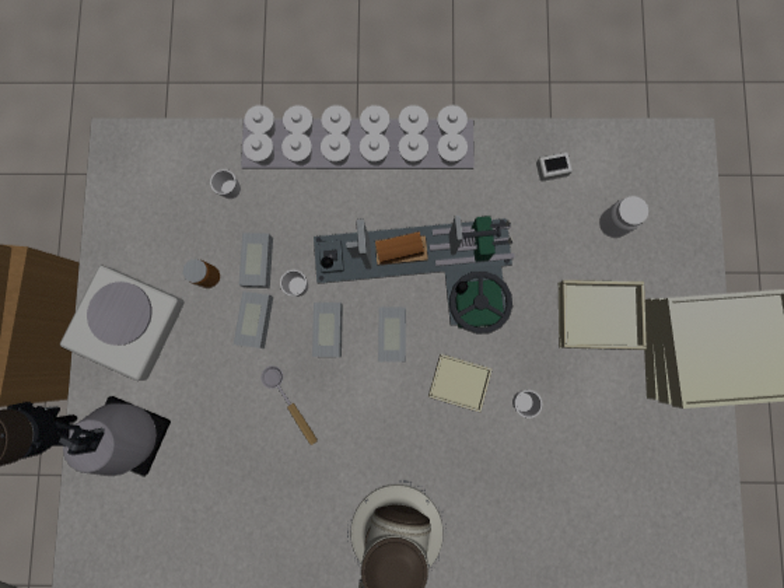

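View pics/side0.png

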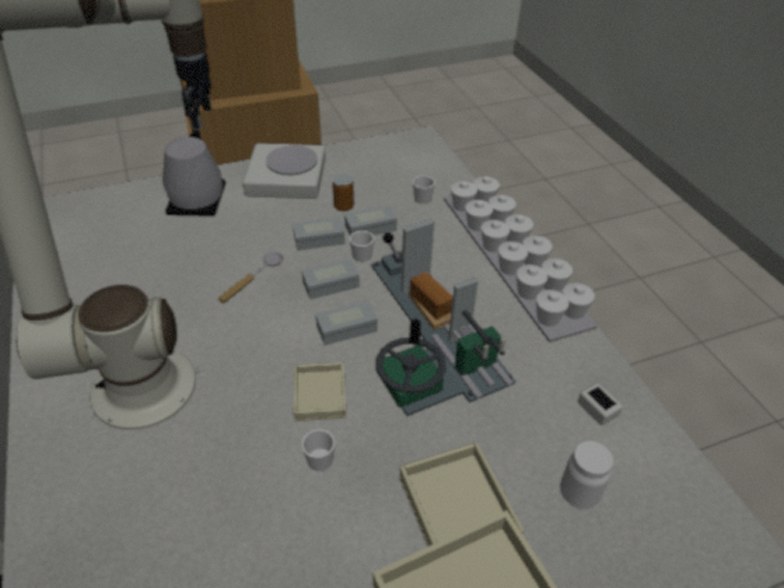

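The pictures show four tins, the clamp with the spacer on its seat, and the wheel to the right of it. The tray is at about (603,315) in the top view. Next I'll enlarge crops for measuring.

```bash
cat > h.py <<'E'
from workcell import manip
import cv2,numpy as np
def p2w(n,uv,z,c=None):
    c=c or manip.calibration(n);T=np.array(c["world_from_camera"])
    d=T[:3,:3]@np.array([(uv[0]-c["cx"])/c["fx"],-(uv[1]-c["cy"])/c["fy"],-1.]);o=T[:3,3]
    return o+d*(z-o[2])/d[2]
def w2p(n,P,c=None):
    c=c or manip.calibration(n);T=np.array(c["world_from_camera"])
    p=T[:3,:3].T@(np.asarray(P)-T[:3,3]);return np.array([c["cx"]+c["fx"]*p[0]/-p[2],c["cy"]-c["fy"]*p[1]/-p[2]])
def go(P,yaw=None):
    "shift (mm) in tool axes and turn about tool z to reach TCP P with tool-x at yaw"
    s=manip.get_state();R=np.array(s["ee_rot"]);d=R.T@(np.array(P)-s["tcp_pos"])*1000
    y=np.arctan2(R[1,0],R[0,0]);print("shift",d.round(1),"yaw",round(y,3),"turn tool z",None if yaw is None else round(y-yaw,3),"tilt",R[:2,2].round(3))
E
python3 - <<'E'
import cv2
im=cv2.imread("pics/top0.png") 
# raw region x 160-370,y 150-265 (of 560x420)
r=cv2.resize(im,(560,420),interpolation=cv2.INTER_AREA)
from workcell import manip
r=manip.grab_frame("top")[:,:,::-1]
cv2.imwrite("pics/c1.png",cv2.resize(r[150:266,162:372],None,fx=3.8,fy=3.8,interpolation=cv2.INTER_CUBIC)) 
E
```

```text
(no output)
```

View pics/c1.png

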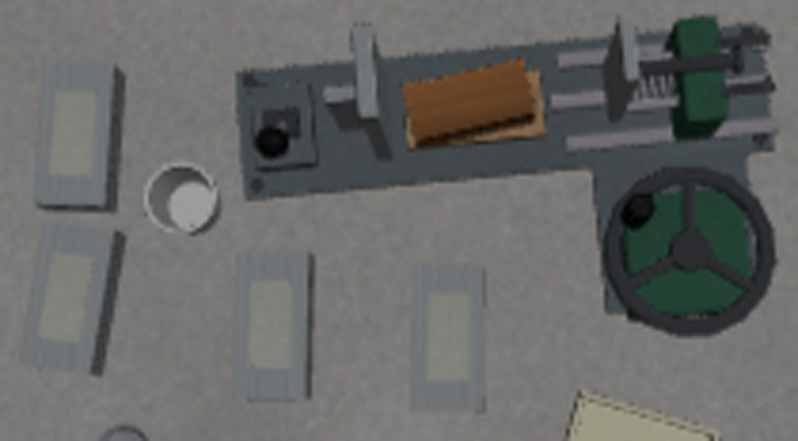

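The crop shows the tops of the four tins, centred at about (75,137), (70,300), (271,326) and (448,338). The spacer is slightly skewed at (470,100), the wheel hub is at (689,250) and the handle top at (638,209).

```bash
python3 - <<'E'
from h import *
f=lambda u,v,z:p2w("top",(162+u/3.8-.4,150+v/3.8-.4),z)
def box(n,z,*c):
    P=np.array([f(*q,z) for q in c])[:,:2];(cx,cy),(w,h),a=cv2.minAreaRect((P*1000).astype(np.float32))
    m=P.mean(0)
    e=[(P[1]-P[0]+P[2]-P[3])/2,(P[3]-P[0]+P[2]-P[1])/2];e.sort(key=np.linalg.norm)
    l=e[1];l=l*np.sign(l@[1,0] if abs(l[0])>abs(l[1]) else l[1]);print(n,m.round(4),"size",[round(np.linalg.norm(x)*1e3) for x in e],"long axis ang",round(np.arctan2(l[1],l[0]),3))
box("A",.04,(44,66),(115,66),(103,209),(36,205))
box("B",.04,(52,226),(116,232),(93,373),(23,365))
box("C",.04,(237,251),(308,253),(304,400),(234,399))
box("D",.04,(413,265),(485,267),(484,411),(411,408))
box("spacer",.076,(405,85),(523,60),(537,115),(419,138))
box("base",.012,(238,72),(768,25),(773,150),(247,197))
print("wheel",f(689,250,.08),"handle",f(638,209,.134),"ball",f(272,141,.104),"cup",f(181,198,.03))
print("seatcorners",f(541,70,.03),f(545,133,.03),f(408,148,.03))
g=lambda u,v,z:p2w("top",(u/1.4,v/1.4),z)
print("tray rim",[g(*p,.04).round(3) for p in((561,281),(645,281),(646,350),(564,350))],"glass",g(198,270,.085))
E
```

```text
A [0.5921 0.3269] size [58, 119] long axis ang -0.029
B [0.4569 0.3243] size [56, 116] long axis ang -0.144
C [0.436  0.1599] size [58, 120] long axis ang -0.0
D [0.427  0.0151] size [59, 116] long axis ang -0.002
spacer [ 0.6163 -0.0027] size [46, 97] long axis ang 1.778
base [ 0.6206 -0.0318] size [108, 450] long axis ang 1.664
wheel [ 0.4948325 -0.1755975  0.08     ] handle [ 0.51977793 -0.13013009  0.134     ] ball [0.5765598  0.15262907 0.104     ] cup [0.54196754 0.23875226 0.03      ]
seatcorners [ 0.65166301 -0.06063753  0.03      ] [ 0.59798514 -0.06396655  0.03      ] [0.58488028 0.0501958  0.03      ]
tray rim [array([ 0.546, -0.361,  0.04 ]), array([ 0.547, -0.547,  0.04 ]), array([ 0.395, -0.541,  0.04 ]), array([ 0.394, -0.363,  0.04 ])] glass [0.56018318 0.43400618 0.085     ]
```

```bash
cat >> h.py <<'E'
def rows(P,yaw,n,nt=None):
    "print n rows moving straight to P while turning in the first nt rows"
    s=manip.get_state();p0=np.array(s["tcp_pos"]);R=np.array(s["ee_rot"]);y=np.arctan2(R[1,0],R[0,0]);t=y-yaw;nt=nt or n
    step=(np.array(P)-p0)*1000/n;out=[]
    for i in range(n):
        a=t/nt if i<nt else 0;out.append([*np.round(R.T@step).astype(int).tolist(),0,0,round(a,2)])
        c,d=np.cos(a),np.sin(a);R=R@np.array([[c,-d,0],[d,c,0],[0,0,1]])
    print("n",n,"turn",round(t,3));[print(o) for o in out]
E
python3 -c "
from h import *
rows((.6165,-.003,.27),-1.364,14,8)"
```

```text
n 14 turn 0.946
[40, 27, -1, 0, 0, np.float64(0.12)]
[43, 22, -1, 0, 0, np.float64(0.12)]
[46, 17, -1, 0, 0, np.float64(0.12)]
[47, 11, -1, 0, 0, np.float64(0.12)]
[48, 6, -1, 0, 0, np.float64(0.12)]
[49, 0, -1, 0, 0, np.float64(0.12)]
[48, -6, -1, 0, 0, np.float64(0.12)]
[47, -11, -1, 0, 0, np.float64(0.12)]
[45, -17, -1, 0, 0, 0]
[45, -17, -1, 0, 0, 0]
[45, -17, -1, 0, 0, 0]
[45, -17, -1, 0, 0, 0]
[45, -17, -1, 0, 0, 0]
[45, -17, -1, 0, 0, 0]
```

{"api": "jog_arm", "payload": {
  "motion": [
    [[40, 27, -1, 0, 0, 0.12], [43, 22, -1, 0, 0, 0.12], [46, 17, -1, 0, 0, 0.12], [47, 11, -1, 0, 0, 0.12], [48, 6, -1, 0, 0, 0.12], [49, 0, -1, 0, 0, 0.12], [48, -6, -1, 0, 0, 0.12], [47, -11, -1, 0, 0, 0.11]]
  ],
  "grip": 85
}}

```text
t: 1.15
tcp_pos: [0.4586, 0.2402, 0.2642]
ee_rot: [[0.198, -0.98, -0.0], [-0.98, -0.198, -0.0], [0.0, 0.0, -1.0]]
contact_force: [1.2, -0.6, -0.1]
width: 0.0851
gripper_force: 0.0
```

{"api": "jog_arm", "payload": {
  "motion": [
    [[45, -17, -1, 0, 0, 0], [45, -17, -1, 0, 0, 0], [45, -17, -1, 0, 0, 0], [45, -17, -1, 0, 0, 0], [45, -17, -1, 0, 0, 0], [45, -17, -1, 0, 0, 0], [0, 0, 0, 0, 0, 0], [0, 0, 0, 0, 0, 0]]
  ]
}}

```text
t: 2.15
tcp_pos: [0.6121, -0.0023, 0.2697]
ee_rot: [[0.201, -0.98, -0.001], [-0.98, -0.201, 0.0], [-0.0, 0.001, -1.0]]
contact_force: [0.2, -0.9, -0.5]
width: 0.0852
gripper_force: 0.0
```

```bash
python3 - <<'E'
from h import *
go((.6165,-.003,.056),-1.364)
c=manip.calibration("wrist");im=manip.grab_frame("wrist")
for n,P in dict(sp=(.6163,-.0027,.076),seat=(.6185,-.006,.03)).items():print(n,w2p("wrist",P,c))
cv2.imwrite("pics/w1.png",im[:,:,::-1]);np.save("c1.npy",c,allow_pickle=True)
E
```

```text
shift [  1.7  -4.5 213.7] yaw -1.368 turn tool z -0.004 tilt [-0.001  0.   ]
sp [265.80932662 188.21293564]
seat [264.90677467 172.75558673]
```

View pics/w1.png

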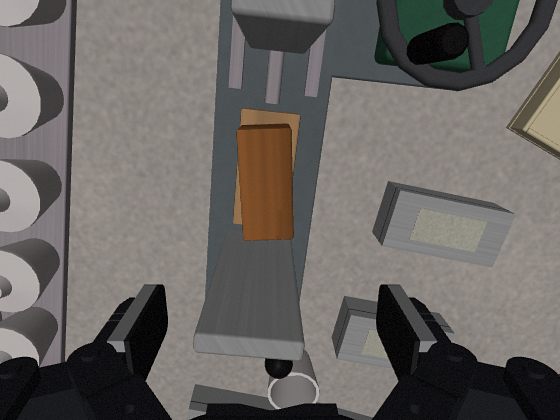

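The spacer top face spans (239,131) to (293,238), close to the prediction. Seat corners are visible at (243,109), (300,115) and (233,223).

```bash
python3 - <<'E'
from h import *
c=np.load("c1.npy",allow_pickle=True).item()
S=np.array([p2w("wrist",p,.076,c) for p in((239,131),(290,129),(293,238),(243,240))]);print(S.round(4),S.mean(0))
l=(S[2]+S[3]-S[0]-S[1]);print("ang",np.arctan2(l[1],l[0]))
for p in((243,109),(300,115),(233,223)):print(p2w("wrist",p,.03,c).round(4))
for p in((222,0),(207,300),(332,77),(300,290)):print(p2w("wrist",p,.012,c).round(4))
E
```

```text
[[ 0.6476 -0.0461  0.076 ]
 [ 0.6066 -0.0562  0.076 ]
 [ 0.5829  0.0381  0.076 ]
 [ 0.6271  0.0492  0.076 ]] [ 0.61606063 -0.00373988  0.076     ]
ang 1.7995244307978853
[ 0.6503 -0.0612  0.03  ]
[ 0.597  -0.0666  0.03  ]
[0.6404 0.0522 0.03  ]
[ 0.6865 -0.1491  0.012 ]
[0.6546 0.1591 0.012 ]
[ 0.5734 -0.1061  0.012 ]
[0.5516 0.1246 0.012 ]
```

{"api": "jog_arm", "payload": {
  "motion": [
    [[2, -4, 54, 0, 0, -0.02], [0, 0, 50, 0, 0, 0], [0, 0, 50, 0, 0, 0], [0, 0, 30, 0, 0, 0], [0, 0, 20, 0, 0, 0], [0, 0, 0, 0, 0, 0]]
  ]
}}

```text
t: 2.95
tcp_pos: [0.6153, -0.0024, 0.065]
ee_rot: [[0.223, -0.975, -0.004], [-0.975, -0.223, -0.001], [-0.0, 0.004, -1.0]]
contact_force: [0.2, 0.1, 1.2]
width: 0.0851
gripper_force: 0.0
```

{"api": "jog_arm", "payload": {
  "motion": [
    [[0, 0, 0, 0, 0, 0], [0, 0, 0, 0, 0, 0], [0, 0, 0, 0, 0, 0], [0, 0, 0, 0, 0, 0], [0, 0, 0, 0, 0, 0], [0, 0, 0, 0, 0, 0]]
  ],
  "grip": 30
}}

```text
t: 3.7
tcp_pos: [0.6177, -0.003, 0.068]
ee_rot: [[0.222, -0.975, 0.003], [-0.975, -0.222, 0.0], [0.0, -0.003, -1.0]]
contact_force: [-0.1, 1.9, 5.4]
width: 0.0452
gripper_force: 63.4
```

{"api": "jog_arm", "payload": {
  "motion": [
    [[0, 0, -40, 0, 0, 0], [0, 0, -50, 0, 0, 0], [0, 0, -50, 0, 0, 0], [0, 0, -40, 0, 0, 0], [0, 0, 0, 0, 0, 0]]
  ]
}}

```text
t: 4.32
tcp_pos: [0.6182, -0.0033, 0.2504]
ee_rot: [[0.221, -0.975, 0.008], [-0.975, -0.221, 0.002], [0.0, -0.008, -1.0]]
contact_force: [-0.4, 0.5, -2.0]
width: 0.0451
gripper_force: 62.9
```

```bash
python3 -c "
from h import *
print(manip.get_state()['width'],manip.get_state()['q'])
rows((.4705,-.453,.246),-1.571,10,4)"
```

```text
0.04506768896171195 [ 2.56315127e-01  3.73499678e-01 -2.47873973e-02  5.78545060e-04
 -1.16451485e+00 -3.36343169e-02]
n 10 turn 0.223
[41, 24, 0, 0, 0, np.float64(0.06)]
[42, 22, 0, 0, 0, np.float64(0.06)]
[43, 20, 0, 0, 0, np.float64(0.06)]
[44, 17, 0, 0, 0, np.float64(0.06)]
[45, 15, 0, 0, 0, 0]
[45, 15, 0, 0, 0, 0]
[45, 15, 0, 0, 0, 0]
[45, 15, 0, 0, 0, 0]
[45, 15, 0, 0, 0, 0]
[45, 15, 0, 0, 0, 0]
```

{"api": "jog_arm", "payload": {
  "motion": [
    [[41, 24, 0, 0, 0, 0.06], [42, 22, 0, 0, 0, 0.06], [43, 20, 0, 0, 0, 0.06], [44, 17, 0, 0, 0, 0.04], [45, 15, 0, 0, 0, 0], [45, 15, 0, 0, 0, 0], [45, 15, 0, 0, 0, 0], [45, 15, 0, 0, 0, 0]]
  ]
}}

```text
t: 5.32
tcp_pos: [0.496, -0.3643, 0.2444]
ee_rot: [[0.003, -1.0, -0.003], [-1.0, -0.003, 0.002], [-0.002, 0.003, -1.0]]
contact_force: [0.9, -0.3, -1.5]
width: 0.0455
gripper_force: 62.9
```

{"api": "jog_arm", "payload": {
  "motion": [
    [[45, 15, 0, 0, 0, 0], [45, 15, 0, 0, 0, 0], [0, 0, 50, 0, 0, 0], [0, 0, 50, 0, 0, 0], [0, 0, 50, 0, 0, 0], [0, 0, 30, 0, 0, 0], [0, 0, 0, 0, 0, 0]]
  ]
}}

```text
t: 6.2
tcp_pos: [0.465, -0.4518, 0.0619]
ee_rot: [[0.002, -1.0, -0.008], [-1.0, -0.002, 0.005], [-0.005, 0.008, -1.0]]
contact_force: [-1.0, -0.4, -0.1]
width: 0.045
gripper_force: 62.7
```

{"api": "jog_arm", "payload": {
  "motion": [
    [[0, 0, 9, 0, 0, 0], [0, 0, 5, 0, 0, 0], [0, 0, 1, 0, 0, 0], [0, 0, 0, 0, 0, 0]]
  ]
}}

```text
t: 6.7
tcp_pos: [0.468, -0.4536, 0.052]
ee_rot: [[0.003, -1.0, 0.001], [-1.0, -0.003, -0.001], [0.001, -0.001, -1.0]]
contact_force: [1.1, -0.7, -1.2]
width: 0.0452
gripper_force: 62.7
```

{"api": "jog_arm", "payload": {
  "motion": [
    [[0, 0, 0, 0, 0, 0], [0, 0, 0, 0, 0, 0], [0, 0, 0, 0, 0, 0], [0, 0, -40, 0, 0, 0], [0, 0, -60, 0, 0, 0], [0, 0, -60, 0, 0, 0], [0, 0, -30, 0, 0, 0]]
  ],
  "grip": 66
}}

```text
t: 7.58
tcp_pos: [0.4686, -0.4542, 0.2461]
ee_rot: [[0.003, -1.0, 0.005], [-1.0, -0.003, -0.004], [0.004, -0.005, -1.0]]
contact_force: [0.5, -0.1, -0.1]
width: 0.0661
gripper_force: 0.0
```

```bash
python3 - <<'E'
from h import *
c=manip.calibration("wrist");im=manip.grab_frame("wrist");t=manip.grab_frame("top")
a=cv2.resize(im[:,:,::-1],(400,300));b=cv2.resize(t[:,:,::-1][150:285,160:480],None,fx=2.4,fy=2.4)
o=np.zeros((300+b.shape[0]-24,800,3),np.uint8)[:600];o[:300,:400]=a;b=b[:300];o[300:300+b.shape[0],:b.shape[1]]=b
cv2.imwrite("pics/s1.png",o)
rows((.427,.0151,.24),-1.571,9)
E
```

```text
n 9 turn 0.004
[-52, 5, 0, 0, 0, np.float64(0.0)]
[-52, 5, 0, 0, 0, np.float64(0.0)]
[-52, 5, 0, 0, 0, np.float64(0.0)]
[-52, 5, 0, 0, 0, np.float64(0.0)]
[-52, 5, 0, 0, 0, np.float64(0.0)]
[-52, 5, 0, 0, 0, np.float64(0.0)]
[-52, 5, 0, 0, 0, np.float64(0.0)]
[-52, 5, 0, 0, 0, np.float64(0.0)]
[-52, 5, 0, 0, 0, np.float64(0.0)]
```

View pics/s1.png

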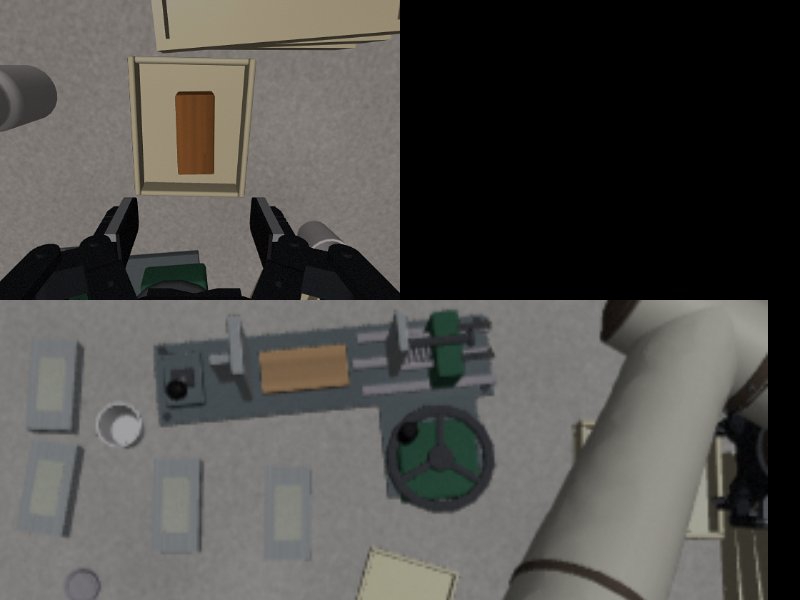

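The spacer is in the tray, the tins haven't moved, and the seat is bare. Next is tin D.

```bash
python3 -c "
from h import *
rows((.435,.0151,.15),0,10)"
```

```text
n 10 turn -1.567
[-47, 3, 9, 0, 0, np.float64(-0.16)]
[-47, -4, 9, 0, 0, np.float64(-0.16)]
[-46, -11, 9, 0, 0, np.float64(-0.16)]
[-43, -18, 9, 0, 0, np.float64(-0.16)]
[-40, -25, 9, 0, 0, np.float64(-0.16)]
[-36, -31, 9, 0, 0, np.float64(-0.16)]
[-30, -36, 9, 0, 0, np.float64(-0.16)]
[-24, -40, 9, 0, 0, np.float64(-0.16)]
[-18, -44, 9, 0, 0, np.float64(-0.16)]
[-11, -46, 9, 0, 0, np.float64(-0.16)]
```

{"api": "jog_arm", "payload": {
  "motion": [
    [[-47, 3, 0, 0, 0, -0.16], [-47, -4, 0, 0, 0, -0.16], [-46, -11, 0, 0, 0, -0.16], [-43, -18, 0, 0, 0, -0.16], [-40, -25, 0, 0, 0, -0.16], [-36, -31, 0, 0, 0, -0.16], [-30, -36, 0, 0, 0, -0.16], [-24, -40, 0, 0, 0, -0.16]]
  ],
  "grip": 85
}}

```text
t: 8.68
tcp_pos: [0.4351, -0.0771, 0.2405]
ee_rot: [[0.96, -0.279, -0.001], [-0.279, -0.96, 0.0], [-0.001, 0.0, -1.0]]
contact_force: [1.4, 0.7, 0.4]
width: 0.085
gripper_force: 0.0
```

{"api": "jog_arm", "payload": {
  "motion": [
    [[-18, -44, 20, 0, 0, -0.16], [-11, -46, 20, 0, 0, -0.13], [0, 0, 30, 0, 0, 0], [0, 0, 0, 0, 0, 0]]
  ]
}}

```text
t: 9.18
tcp_pos: [0.4242, 0.0157, 0.1691]
ee_rot: [[1.0, 0.003, -0.006], [0.003, -1.0, -0.002], [-0.006, 0.002, -1.0]]
contact_force: [0.4, 0.2, 0.7]
width: 0.0848
gripper_force: 0.0
```

```bash
python3 -c "
from h import *
go((.435,.0151,.034),0);c=manip.calibration('wrist');im=manip.grab_frame('wrist');cv2.imwrite('pics/w2.png',im[:,:,::-1])
for x in(-1,1):
  for y in(-1,1):print(w2p('wrist',(.427+x*.06,.0151+y*.03,.04),c).round())"
```

```text
shift [ 11.7   0.3 135.1] yaw 0.003 turn tool z 0.003 tilt [-0.006 -0.002]
[310. 282.]
[231. 282.]
[317. 118.]
[224. 118.]
```

View pics/w2.png

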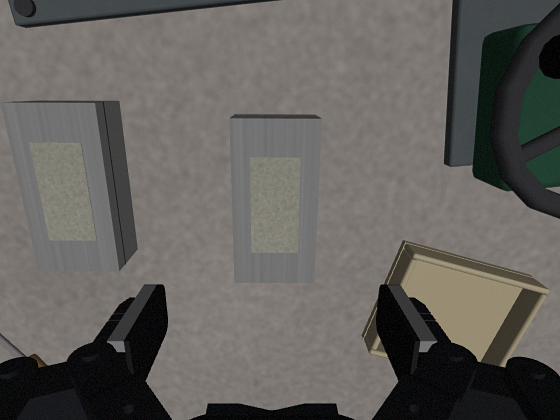

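The tin's top face is at (231–321, 117–282), about 3 mm toward −y from the prediction. I'll correct for that and grasp.

{"api": "jog_arm", "payload": {
  "motion": [
    [[12, 4, 40, 0, 0, 0], [0, 0, 45, 0, 0, 0], [0, 0, 35, 0, 0, 0], [0, 0, 15, 0, 0, 0], [0, 0, 0, 0, 0, 0]]
  ]
}}

```text
t: 9.85
tcp_pos: [0.4386, 0.0113, 0.0362]
ee_rot: [[1.0, 0.001, -0.001], [0.001, -1.0, -0.001], [-0.001, 0.001, -1.0]]
contact_force: [-0.2, -0.1, 0.2]
width: 0.0848
gripper_force: 0.0
```

{"api": "jog_arm", "payload": {
  "motion": [
    [[0, 0, 0, 0, 0, 0], [0, 0, 0, 0, 0, 0], [0, 0, 0, 0, 0, 0], [0, 0, 0, 0, 0, 0], [0, 0, -45, 0, 0, 0], [0, 0, -60, 0, 0, 0], [0, 0, -60, 0, 0, 0], [0, 0, -50, 0, 0, 0]]
  ],
  "grip": 45
}}

```text
t: 10.85
tcp_pos: [0.4377, 0.0118, 0.2542]
ee_rot: [[1.0, 0.002, 0.003], [0.002, -1.0, 0.002], [0.003, -0.002, -1.0]]
contact_force: [0.3, 1.3, -2.6]
width: 0.0592
gripper_force: 66.8
```

```bash
python3 -c "
from h import *
rows((.6182+8e-3*.096,-.007-.008+.002,.25),1.667-np.pi,8)"
```

```text
n 8 turn 1.477
[23, 3, 1, 0, 0, np.float64(0.18)]
[23, -1, 1, 0, 0, np.float64(0.18)]
[22, -5, 1, 0, 0, np.float64(0.18)]
[21, -9, 1, 0, 0, np.float64(0.18)]
[19, -13, 1, 0, 0, np.float64(0.18)]
[16, -16, 1, 0, 0, np.float64(0.18)]
[13, -19, 1, 0, 0, np.float64(0.18)]
[9, -21, 1, 0, 0, np.float64(0.18)]
```

{"api": "jog_arm", "payload": {
  "motion": [
    [[23, 3, 0, 0, 0, 0.185], [23, -1, 0, 0, 0, 0.185], [22, -5, 0, 0, 0, 0.185], [21, -9, 0, 0, 0, 0.185], [19, -13, 0, 0, 0, 0.185], [16, -16, 0, 0, 0, 0.185], [13, -19, 0, 0, 0, 0.185], [9, -21, 0, 0, 0, 0.18]]
  ]
}}

```text
t: 11.85
tcp_pos: [0.6195, -0.0133, 0.2511]
ee_rot: [[0.091, -0.996, -0.001], [-0.996, -0.091, 0.001], [-0.001, 0.001, -1.0]]
contact_force: [0.8, 0.9, -2.5]
width: 0.0591
gripper_force: 66.8
```

{"api": "jog_arm", "payload": {
  "motion": [
    [[0, 0, 30, 0, 0, 0], [0, 0, 30, 0, 0, 0], [0, 0, 0, 0, 0, 0]]
  ]
}}

```text
t: 12.22
tcp_pos: [0.6173, -0.0135, 0.1885]
ee_rot: [[0.097, -0.995, -0.007], [-0.995, -0.097, -0.001], [-0.0, 0.007, -1.0]]
contact_force: [-0.4, -0.7, -3.3]
width: 0.0593
gripper_force: 66.7
```

```bash
python3 -c "
from h import *
go((.6182+9e-3*.096,-.007-.009,.067),1.667-np.pi);print(manip.get_state()['width'])"
```

```text
shift [  2.7  -2.4 121.5] yaw -1.473 turn tool z 0.001 tilt [-0.007 -0.001]
0.05930098594004419
```

{"api": "jog_arm", "payload": {
  "motion": [
    [[2, -1, 40, 0, 0, 0], [0, 0, 40, 0, 0, 0], [0, 0, 26, 0, 0, 0], [0, 0, 10, 0, 0, 0], [0, 0, 4, 0, 0, 0], [0, 0, 1, 0, 0, 0], [0, 0, 0, 0, 0, 0]]
  ]
}}

```text
t: 13.1
tcp_pos: [0.6215, -0.0149, 0.0715]
ee_rot: [[0.098, -0.995, 0.002], [-0.995, -0.098, 0.0], [-0.0, -0.002, -1.0]]
contact_force: [-0.4, -1.8, -2.7]
width: 0.0587
gripper_force: 66.7
```

```bash
python3 -c "
from h import *
go((.6182+9e-3*.096,-.007-.009,.067),1.667-np.pi);print(manip.get_state()['contact_force'])"
```

```text
shift [0.8 2.5 4.5] yaw -1.473 turn tool z 0.002 tilt [0.002 0.   ]
[-0.43654144 -1.78494566 -2.65457213]
```

{"api": "jog_arm", "payload": {
  "motion": [
    [[0, 2, 2, 0, 0, 0], [0, 0, 2, 0, 0, 0], [0, 0, 0, 0, 0, 0], [0, 0, 0, 0, 0, 0]]
  ]
}}

```text
t: 13.6
tcp_pos: [0.6188, -0.0152, 0.068]
ee_rot: [[0.098, -0.995, 0.001], [-0.995, -0.098, -0.0], [0.0, -0.0, -1.0]]
contact_force: [-3.7, 0.5, 5.8]
width: 0.0589
gripper_force: 67.6
```

{"api": "jog_arm", "payload": {
  "motion": [
    [[0, 0, 0, 0, 0, 0], [0, 0, 0, 0, 0, 0], [0, 0, 0, 0, 0, 0], [0, 0, -30, 0, 0, 0], [0, 0, -50, 0, 0, 0], [0, 0, -60, 0, 0, 0], [0, 0, -50, 0, 0, 0]]
  ],
  "grip": 80
}}

```text
t: 14.48
tcp_pos: [0.6191, -0.0153, 0.2588]
ee_rot: [[0.098, -0.995, 0.002], [-0.995, -0.098, 0.0], [0.0, -0.002, -1.0]]
contact_force: [1.5, -0.0, -0.1]
width: 0.0799
gripper_force: 0.0
```

```bash
python3 -c "
from h import *
rows((.446,.158,.25),0,10,8)
t=manip.grab_frame('top');cv2.imwrite('pics/t2.png',cv2.resize(t[:,:,::-1][150:266,162:372],None,fx=3.8,fy=3.8,interpolation=cv2.INTER_CUBIC))"
```

```text
n 10 turn -1.473
[-19, 16, 1, 0, 0, np.float64(-0.18)]
[-21, 12, 1, 0, 0, np.float64(-0.18)]
[-23, 8, 1, 0, 0, np.float64(-0.18)]
[-24, 3, 1, 0, 0, np.float64(-0.18)]
[-24, -1, 1, 0, 0, np.float64(-0.18)]
[-24, -6, 1, 0, 0, np.float64(-0.18)]
[-22, -10, 1, 0, 0, np.float64(-0.18)]
[-20, -14, 1, 0, 0, np.float64(-0.18)]
[-17, -17, 1, 0, 0, 0]
[-17, -17, 1, 0, 0, 0]
```

{"api": "jog_arm", "payload": {
  "motion": [
    [[-19, 16, 1, 0, 0, -0.18], [-21, 12, 1, 0, 0, -0.18], [-23, 8, 1, 0, 0, -0.18], [-24, 3, 1, 0, 0, -0.18], [-24, -1, 1, 0, 0, -0.18], [-24, -6, 1, 0, 0, -0.18], [-22, -10, 1, 0, 0, -0.18], [-20, -14, 1, 0, 0, -0.19]]
  ],
  "grip": 85
}}

```text
t: 15.52
tcp_pos: [0.4823, 0.1248, 0.248]
ee_rot: [[1.0, -0.019, 0.0], [-0.019, -1.0, 0.0], [0.0, -0.0, -1.0]]
contact_force: [0.2, 0.5, -0.0]
width: 0.0847
gripper_force: 0.0
```

{"api": "jog_arm", "payload": {
  "motion": [
    [[-17, -17, 20, 0, 0, 0], [-17, -17, 20, 0, 0, 0], [0, 0, 20, 0, 0, 0], [0, 0, 0, 0, 0, 0]]
  ]
}}

```text
t: 16.02
tcp_pos: [0.4488, 0.1588, 0.187]
ee_rot: [[1.0, -0.025, -0.003], [-0.025, -1.0, -0.002], [-0.003, 0.002, -1.0]]
contact_force: [-1.3, 0.4, 0.2]
width: 0.0851
gripper_force: 0.0
```

```bash
python3 -c "
from h import *
go((.446,.157,.036),0);c=manip.calibration('wrist');im=manip.grab_frame('wrist');cv2.imwrite('pics/w3.png',im[:,:,::-1]);np.save('c3.npy',c,allow_pickle=True)
for x in(-1,1):
  for y in(-1,1):print(w2p('wrist',(.436+x*.06,.157+y*.03,.04),c).round())"
```

```text
shift [ -2.3   1.5 151. ] yaw -0.025 turn tool z -0.025 tilt [-0.003 -0.002]
[311. 288.]
[237. 290.]
[313. 139.]
[228. 141.]
```

View pics/w3.png

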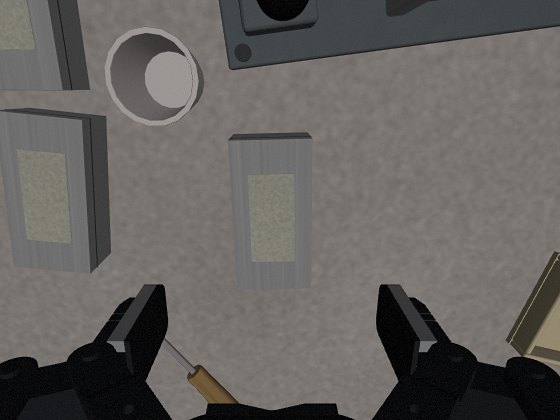

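Tin C is where predicted (corners 229–312, 138–288). Grasping it.

{"api": "jog_arm", "payload": {
  "motion": [
    [[-2, 1, 50, 0, 0, -0.02], [0, 0, 50, 0, 0, 0], [0, 0, 35, 0, 0, 0], [0, 0, 16, 0, 0, 0], [0, 0, 0, 0, 0, 0], [0, 0, 0, 0, 0, 0]]
  ]
}}

```text
t: 16.82
tcp_pos: [0.4488, 0.1588, 0.0384]
ee_rot: [[1.0, -0.005, 0.002], [-0.005, -1.0, 0.001], [0.002, -0.001, -1.0]]
contact_force: [-0.6, 0.3, -0.3]
width: 0.0852
gripper_force: 0.0
```

{"api": "jog_arm", "payload": {
  "motion": [
    [[0, 0, 0, 0, 0, 0], [0, 0, 0, 0, 0, 0], [0, 0, 0, 0, 0, 0], [0, 0, 0, 0, 0, 0], [0, 0, -45, 0, 0, 0], [0, 0, -60, 0, 0, 0], [0, 0, -60, 0, 0, 0], [0, 0, -50, 0, 0, 0]]
  ],
  "grip": 45
}}

```text
t: 17.82
tcp_pos: [0.4471, 0.158, 0.2549]
ee_rot: [[1.0, -0.005, 0.001], [-0.005, -1.0, 0.002], [0.001, -0.002, -1.0]]
contact_force: [0.5, 0.5, -2.4]
width: 0.059
gripper_force: 67.0
```

```bash
python3 -c "
from h import *
rows((.6191,-.016,.25),1.667-np.pi,8)"
```

```text
n 8 turn 1.469
[22, 22, 1, 0, 0, np.float64(0.18)]
[25, 17, 1, 0, 0, np.float64(0.18)]
[28, 12, 1, 0, 0, np.float64(0.18)]
[30, 7, 1, 0, 0, np.float64(0.18)]
[31, 2, 1, 0, 0, np.float64(0.18)]
[30, -4, 1, 0, 0, np.float64(0.18)]
[29, -10, 1, 0, 0, np.float64(0.18)]
[27, -15, 1, 0, 0, np.float64(0.18)]
```

{"api": "jog_arm", "payload": {
  "motion": [
    [[22, 22, 0, 0, 0, 0.185], [25, 17, 0, 0, 0, 0.185], [28, 12, 0, 0, 0, 0.185], [30, 7, 0, 0, 0, 0.185], [31, 2, 0, 0, 0, 0.185], [30, -4, 0, 0, 0, 0.185], [29, -10, 0, 0, 0, 0.185], [27, -15, 0, 0, 0, 0.174]]
  ]
}}

```text
t: 18.82
tcp_pos: [0.6201, -0.0171, 0.2517]
ee_rot: [[0.09, -0.996, -0.002], [-0.996, -0.09, 0.001], [-0.001, 0.002, -1.0]]
contact_force: [-0.3, -0.0, -2.0]
width: 0.0589
gripper_force: 67.0
```

{"api": "jog_arm", "payload": {
  "motion": [
    [[0, 0, 40, 0, 0, 0], [0, 0, 40, 0, 0, 0], [0, 0, 30, 0, 0, 0], [0, 0, 15, 0, 0, 0], [0, 0, 5, 0, 0, 0], [0, 0, 0, 0, 0, 0]]
  ]
}}

```text
t: 19.58
tcp_pos: [0.6207, -0.0163, 0.1231]
ee_rot: [[0.097, -0.995, 0.001], [-0.995, -0.097, 0.0], [0.0, -0.001, -1.0]]
contact_force: [0.4, -0.1, -2.5]
width: 0.0587
gripper_force: 66.8
```

```bash
python3 -c "
from h import *
go((.6191,-.016,.108),1.667-np.pi);print(manip.get_state()['width'],manip.get_state()['contact_force'])"
```

```text
shift [-0.5  1.6 15.1] yaw -1.474 turn tool z 0.001 tilt [0.001 0.   ]
0.058748639480439596 [ 0.4154846  -0.12634662 -2.54291829]
```

{"api": "jog_arm", "payload": {
  "motion": [
    [[0, 1, 7, 0, 0, 0], [0, 0, 4, 0, 0, 0], [0, 0, 3, 0, 0, 0], [0, 0, 1, 0, 0, 0], [0, 0, 0, 0, 0, 0]]
  ]
}}

```text
t: 20.2
tcp_pos: [0.6193, -0.0165, 0.1087]
ee_rot: [[0.097, -0.995, 0.001], [-0.995, -0.097, -0.0], [0.0, -0.001, -1.0]]
contact_force: [-3.4, 0.6, 5.8]
width: 0.0589
gripper_force: 67.9
```

{"api": "jog_arm", "payload": {
  "motion": [
    [[0, 0, 0, 0, 0, 0], [0, 0, 0, 0, 0, 0], [0, 0, 0, 0, 0, 0], [0, 0, -30, 0, 0, 0], [0, 0, -50, 0, 0, 0], [0, 0, -60, 0, 0, 0], [0, 0, -10, 0, 0, 0]]
  ],
  "grip": 80
}}

```text
t: 21.08
tcp_pos: [0.6215, -0.0164, 0.263]
ee_rot: [[0.097, -0.995, 0.011], [-0.995, -0.097, 0.001], [0.0, -0.011, -1.0]]
contact_force: [0.1, -0.2, -0.6]
width: 0.0801
gripper_force: 0.0
```

```bash
python3 -c "
from h import *
c=np.load('c3.npy',allow_pickle=True).item()
for p in((93,119),(88,272),(14,265),(52,90)):print(p2w('wrist',p,.04,c).round(4))
rows((.467,.322,.25),-.08,12,8)"
```

```text
[0.5133 0.28   0.04  ]
[0.3953 0.3053 0.04  ]
[0.403  0.3627 0.04  ]
[0.5331 0.3043 0.04  ]
n 12 turn -1.394
[-29, 10, 1, 0, 0, np.float64(-0.17)]
[-31, 5, 1, 0, 0, np.float64(-0.17)]
[-31, -1, 1, 0, 0, np.float64(-0.17)]
[-30, -6, 1, 0, 0, np.float64(-0.17)]
[-29, -11, 1, 0, 0, np.float64(-0.17)]
[-27, -16, 1, 0, 0, np.float64(-0.17)]
[-23, -20, 1, 0, 0, np.float64(-0.17)]
[-20, -24, 1, 0, 0, np.float64(-0.17)]
[-15, -27, 1, 0, 0, 0]
[-15, -27, 1, 0, 0, 0]
[-15, -27, 1, 0, 0, 0]
[-15, -27, 1, 0, 0, 0]
```

{"api": "jog_arm", "payload": {
  "motion": [
    [[-29, 10, 1, 0, 0, -0.164], [-31, 5, 1, 0, 0, -0.164], [-31, -1, 1, 0, 0, -0.164], [-30, -6, 1, 0, 0, -0.164], [-29, -11, 1, 0, 0, -0.164], [-27, -16, 1, 0, 0, -0.164], [-23, -20, 1, 0, 0, -0.164], [-20, -24, 1, 0, 0, -0.164]]
  ],
  "grip": 85
}}

```text
t: 22.08
tcp_pos: [0.5238, 0.2132, 0.2483]
ee_rot: [[0.988, -0.156, -0.001], [-0.156, -0.988, -0.001], [-0.001, 0.001, -1.0]]
contact_force: [-0.5, 0.8, 0.5]
width: 0.085
gripper_force: 0.0
```

{"api": "jog_arm", "payload": {
  "motion": [
    [[-15, -27, 1, 0, 0, 0], [-15, -27, 10, 0, 0, 0], [-15, -27, 20, 0, 0, 0], [-15, -27, 20, 0, 0, 0], [0, 0, 10, 0, 0, 0], [0, 0, 0, 0, 0, 0]]
  ]
}}

```text
t: 22.82
tcp_pos: [0.4824, 0.328, 0.187]
ee_rot: [[0.987, -0.162, -0.002], [-0.162, -0.987, -0.002], [-0.002, 0.002, -1.0]]
contact_force: [0.3, -0.4, 0.7]
width: 0.0844
gripper_force: 0.0
```

```bash
python3 -c "
from h import *
go((.468,.319,.037),-.16);c=manip.calibration('wrist');im=manip.grab_frame('wrist');cv2.imwrite('pics/w4.png',im[:,:,::-1]);np.save('c4.npy',c,allow_pickle=True)
for x in(-1,1):
  for y in(-1,1):print(w2p('wrist',(.458+x*.06*.987+y*.03*.16,.321+y*.03*.987-x*.06*.16,.04),c).round())"
```

```text
shift [-12.5  10.8 150.1] yaw -0.162 turn tool z -0.002 tilt [-0.002 -0.002]
[320. 300.]
[247. 301.]
[326. 154.]
[243. 155.]
```

View pics/w4.png

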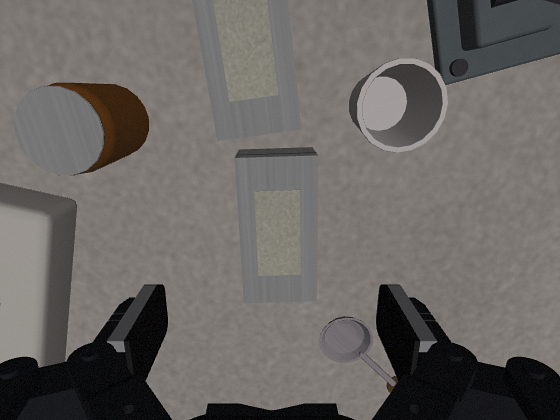

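Tin B is at (236–318, 155–302), about 4 mm off the prediction. Tin A's near end is at (217,139)–(300,128), and the cup is clear of the fingers.

{"api": "jog_arm", "payload": {
  "motion": [
    [[-12, 7, 50, 0, 0, 0], [0, 0, 50, 0, 0, 0], [0, 0, 35, 0, 0, 0], [0, 0, 14, 0, 0, 0], [0, 0, 0, 0, 0, 0], [0, 0, 0, 0, 0, 0]]
  ]
}}

```text
t: 23.62
tcp_pos: [0.4709, 0.3246, 0.0411]
ee_rot: [[0.987, -0.162, 0.003], [-0.162, -0.987, 0.003], [0.002, -0.003, -1.0]]
contact_force: [0.1, -0.5, 0.2]
width: 0.0847
gripper_force: 0.0
```

{"api": "jog_arm", "payload": {
  "motion": [
    [[0, 0, 0, 0, 0, 0], [0, 0, 0, 0, 0, 0], [0, 0, 0, 0, 0, 0], [0, 0, 0, 0, 0, 0], [0, 0, -45, 0, 0, 0], [0, 0, -60, 0, 0, 0], [0, 0, -60, 0, 0, 0], [0, 0, -50, 0, 0, 0]]
  ],
  "grip": 45
}}

```text
t: 24.62
tcp_pos: [0.4694, 0.3235, 0.2567]
ee_rot: [[0.987, -0.162, 0.001], [-0.162, -0.987, 0.001], [0.0, -0.001, -1.0]]
contact_force: [0.1, 0.9, -4.0]
width: 0.0583
gripper_force: 66.3
```

```bash
python3 -c "
from h import *
rows((.6191,-.016,.25),1.667-np.pi,10,8)
c=np.load('c4.npy',allow_pickle=True).item()
for p in((217,139),(300,128),(193,0),(284,0)):print(p2w('wrist',p,.04,c).round(4))"
```

```text
n 10 turn 1.312
[20, 31, 1, 0, 0, np.float64(0.16)]
[25, 27, 1, 0, 0, np.float64(0.16)]
[29, 23, 1, 0, 0, np.float64(0.16)]
[33, 18, 1, 0, 0, np.float64(0.16)]
[35, 12, 1, 0, 0, np.float64(0.16)]
[37, 6, 1, 0, 0, np.float64(0.16)]
[37, 0, 1, 0, 0, np.float64(0.16)]
[37, -6, 1, 0, 0, np.float64(0.16)]
[35, -12, 1, 0, 0, 0]
[35, -12, 1, 0, 0, 0]
[0.5358 0.3568 0.04  ]
[0.5338 0.2978 0.04  ]
[0.6233 0.3537 0.04  ]
[0.614  0.2969 0.04  ]
```

{"api": "jog_arm", "payload": {
  "motion": [
    [[20, 31, 0, 0, 0, 0.164], [25, 27, 0, 0, 0, 0.164], [29, 23, 0, 0, 0, 0.164], [33, 18, 0, 0, 0, 0.164], [35, 12, 0, 0, 0, 0.164], [37, 6, 0, 0, 0, 0.164], [37, 0, 0, 0, 0, 0.164], [37, -6, 0, 0, 0, 0.164]]
  ]
}}

```text
t: 25.62
tcp_pos: [0.5904, 0.0511, 0.2537]
ee_rot: [[0.091, -0.996, -0.002], [-0.996, -0.091, 0.0], [-0.0, 0.002, -1.0]]
contact_force: [-0.0, 0.2, -2.3]
width: 0.0589
gripper_force: 66.3
```

{"api": "jog_arm", "payload": {
  "motion": [
    [[35, -12, 0, 0, 0, 0], [35, -12, 0, 0, 0, 0], [0, 0, 0, 0, 0, 0], [0, 0, 40, 0, 0, 0], [0, 0, 30, 0, 0, 0], [0, 0, 15, 0, 0, 0], [0, 0, 0, 0, 0, 0]]
  ]
}}

```text
t: 26.5
tcp_pos: [0.6208, -0.0147, 0.1685]
ee_rot: [[0.097, -0.995, -0.002], [-0.995, -0.097, -0.0], [0.0, 0.002, -1.0]]
contact_force: [-0.2, 0.4, -1.9]
width: 0.0588
gripper_force: 66.2
```

```bash
python3 -c "
from h import *
go((.6191,-.017,.150),1.667-np.pi);print(manip.get_state()['width'],manip.get_state()['contact_force'])"
```

```text
shift [ 2.1  1.9 18.5] yaw -1.474 turn tool z 0.001 tilt [-0.002 -0.   ]
0.05879021753831562 [-0.23474129  0.42302067 -1.90846506]
```

{"api": "jog_arm", "payload": {
  "motion": [
    [[2, 1, 8, 0, 0, 0], [0, 0, 5, 0, 0, 0], [0, 0, 3, 0, 0, 0], [0, 0, 1, 0, 0, 0], [0, 0, 0, 0, 0, 0]]
  ]
}}

```text
t: 27.12
tcp_pos: [0.6208, -0.0172, 0.1524]
ee_rot: [[0.096, -0.995, 0.0], [-0.995, -0.096, -0.0], [0.0, -0.0, -1.0]]
contact_force: [0.2, -0.4, -3.3]
width: 0.0588
gripper_force: 66.2
```

Not in contact yet, so I'll go a little lower.

{"api": "jog_arm", "payload": {
  "motion": [
    [[0, 1, 1, 0, 0, 0], [0, 0, 1, 0, 0, 0], [0, 0, 0, 0, 0, 0], [0, 0, 0, 0, 0, 0]]
  ]
}}

```text
t: 27.62
tcp_pos: [0.6198, -0.0173, 0.1513]
ee_rot: [[0.097, -0.995, 0.001], [-0.995, -0.097, -0.0], [0.0, -0.001, -1.0]]
contact_force: [-2.7, 0.8, 4.4]
width: 0.0589
gripper_force: 66.9
```

{"api": "jog_arm", "payload": {
  "motion": [
    [[0, 0, 0, 0, 0, 0], [0, 0, 0, 0, 0, 0], [0, 0, 0, 0, 0, 0], [0, 0, -30, 0, 0, 0], [0, 0, -50, 0, 0, 0], [0, 0, -20, 0, 0, 0], [0, 0, 0, 0, 0, 0]]
  ],
  "grip": 80
}}

```text
t: 28.5
tcp_pos: [0.6205, -0.0172, 0.2521]
ee_rot: [[0.096, -0.995, 0.004], [-0.995, -0.096, 0.001], [-0.0, -0.004, -1.0]]
contact_force: [-0.7, 0.5, -0.5]
width: 0.0799
gripper_force: 0.0
```

```bash
python3 -c "
from h import *
rows((.605,.326,.25),-.025,12,9)"
```

```text
n 12 turn -1.449
[-29, -1, 0, 0, 0, np.float64(-0.16)]
[-28, -6, 0, 0, 0, np.float64(-0.16)]
[-27, -10, 0, 0, 0, np.float64(-0.16)]
[-25, -15, 0, 0, 0, np.float64(-0.16)]
[-22, -18, 0, 0, 0, np.float64(-0.16)]
[-19, -22, 0, 0, 0, np.float64(-0.16)]
[-15, -24, 0, 0, 0, np.float64(-0.16)]
[-11, -26, 0, 0, 0, np.float64(-0.16)]
[-7, -28, 0, 0, 0, np.float64(-0.16)]
[-2, -29, 0, 0, 0, 0]
[-2, -29, 0, 0, 0, 0]
[-2, -29, 0, 0, 0, 0]
```

{"api": "jog_arm", "payload": {
  "motion": [
    [[-29, -1, 0, 0, 0, -0.161], [-28, -6, 0, 0, 0, -0.161], [-27, -10, 0, 0, 0, -0.161], [-25, -15, 0, 0, 0, -0.161], [-22, -18, 0, 0, 0, -0.161], [-19, -22, 0, 0, 0, -0.161], [-15, -24, 0, 0, 0, -0.161], [-11, -26, 0, 0, 0, -0.161]]
  ],
  "grip": 85
}}

```text
t: 29.5
tcp_pos: [0.607, 0.2127, 0.2479]
ee_rot: [[0.984, -0.18, -0.003], [-0.18, -0.984, -0.002], [-0.003, 0.002, -1.0]]
contact_force: [-0.1, 0.1, 0.0]
width: 0.0853
gripper_force: 0.0
```

{"api": "jog_arm", "payload": {
  "motion": [
    [[-7, -28, 10, 0, 0, -0.161], [-2, -29, 20, 0, 0, 0], [-2, -29, 20, 0, 0, 0], [-2, -29, 10, 0, 0, 0], [0, 0, 0, 0, 0, 0], [0, 0, 0, 0, 0, 0]]
  ]
}}

```text
t: 30.25
tcp_pos: [0.6025, 0.3283, 0.1903]
ee_rot: [[1.0, -0.025, 0.0], [-0.025, -1.0, -0.0], [0.0, 0.0, -1.0]]
contact_force: [-0.1, 0.1, -0.5]
width: 0.085
gripper_force: 0.0
```

```bash
python3 -c "
from h import *
go((.605,.326,.04),-.025);c=manip.calibration('wrist');im=manip.grab_frame('wrist');cv2.imwrite('pics/w5.png',im[:,:,::-1])
for x in(-1,1):
  for y in(-1,1):print(w2p('wrist',(.595+x*.06+y*.03*.025,.326+y*.03-x*.06*.025,.04),c).round())"
```

```text
shift [  2.5   2.2 150.3] yaw -0.025 turn tool z 0.0 tilt [ 0. -0.]
[310. 282.]
[237. 282.]
[316. 132.]
[231. 132.]
```

View pics/w5.png

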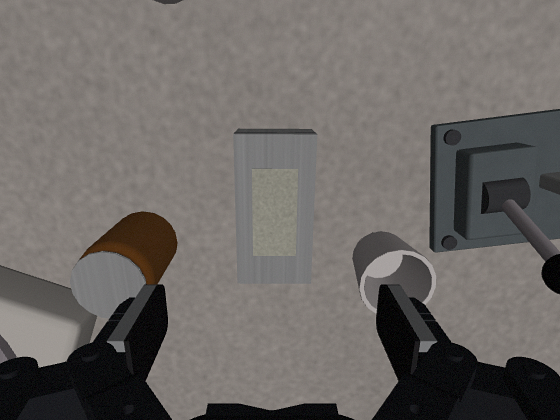

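Tin A is at (235–317, 133–283), as predicted within 2 mm. The cup and glass are clear of the fingers.

{"api": "jog_arm", "payload": {
  "motion": [
    [[2, 4, 50, 0, 0, 0], [0, 0, 50, 0, 0, 0], [0, 0, 35, 0, 0, 0], [0, 0, 15, 0, 0, 0], [0, 0, 0, 0, 0, 0], [0, 0, 0, 0, 0, 0]]
  ]
}}

```text
t: 31.05
tcp_pos: [0.6055, 0.3246, 0.0425]
ee_rot: [[1.0, -0.025, 0.003], [-0.025, -1.0, 0.002], [0.003, -0.002, -1.0]]
contact_force: [-0.6, 0.6, 0.1]
width: 0.0846
gripper_force: 0.0
```

{"api": "jog_arm", "payload": {
  "motion": [
    [[0, 0, 0, 0, 0, 0], [0, 0, 0, 0, 0, 0], [0, 0, 0, 0, 0, 0], [0, 0, 0, 0, 0, 0], [0, 0, -62, 0, 0, 0], [0, 0, -62, 0, 0, 0], [0, 0, -62, 0, 0, 0], [0, 0, -62, 0, 0, 0]]
  ],
  "grip": 45
}}

```text
t: 32.05
tcp_pos: [0.6033, 0.3234, 0.289]
ee_rot: [[1.0, -0.026, -0.003], [-0.026, -1.0, -0.001], [-0.003, 0.001, -1.0]]
contact_force: [1.4, 0.4, -2.9]
width: 0.0589
gripper_force: 67.5
```

```bash
python3 -c "
from h import *
rows((.6198,-.0155,.29),1.667-np.pi,12,8)"
```

```text
n 12 turn 1.449
[2, 28, 0, 0, 0, np.float64(0.18)]
[7, 27, 0, 0, 0, np.float64(0.18)]
[12, 26, 0, 0, 0, np.float64(0.18)]
[16, 23, 0, 0, 0, np.float64(0.18)]
[20, 20, 0, 0, 0, np.float64(0.18)]
[23, 16, 0, 0, 0, np.float64(0.18)]
[26, 11, 0, 0, 0, np.float64(0.18)]
[28, 6, 0, 0, 0, np.float64(0.18)]
[28, 1, 0, 0, 0, 0]
[28, 1, 0, 0, 0, 0]
[28, 1, 0, 0, 0, 0]
[28, 1, 0, 0, 0, 0]
```

{"api": "jog_arm", "payload": {
  "motion": [
    [[2, 28, 0, 0, 0, 0.181], [7, 27, 0, 0, 0, 0.181], [12, 26, 0, 0, 0, 0.181], [16, 23, 0, 0, 0, 0.181], [20, 20, 0, 0, 0, 0.181], [23, 16, 0, 0, 0, 0.181], [26, 11, 0, 0, 0, 0.181], [28, 6, 0, 0, 0, 0.181]]
  ]
}}

```text
t: 33.05
tcp_pos: [0.6138, 0.0973, 0.2869]
ee_rot: [[0.091, -0.996, -0.003], [-0.996, -0.091, -0.0], [-0.0, 0.003, -1.0]]
contact_force: [0.5, 0.5, -3.4]
width: 0.0588
gripper_force: 67.5
```

{"api": "jog_arm", "payload": {
  "motion": [
    [[28, 1, 0, 0, 0, 0], [28, 1, 0, 0, 0, 0], [28, 1, 0, 0, 0, 0], [28, 1, 0, 0, 0, 0], [0, 0, 0, 0, 0, 0], [0, 0, 40, 0, 0, 0], [0, 0, 30, 0, 0, 0], [0, 0, 0, 0, 0, 0]]
  ]
}}

```text
t: 34.05
tcp_pos: [0.6195, -0.0131, 0.2147]
ee_rot: [[0.097, -0.995, -0.008], [-0.995, -0.097, -0.001], [-0.0, 0.008, -1.0]]
contact_force: [0.0, -0.7, -3.6]
width: 0.0586
gripper_force: 67.4
```

```bash
python3 -c "
from h import *
go((.6196,-.0155,.192),1.667-np.pi);print(manip.get_state()['width'],manip.get_state()['contact_force'])"
```

```text
shift [ 2.4 -0.1 22.7] yaw -1.473 turn tool z 0.001 tilt [-0.008 -0.001]
0.05855396807446708 [ 0.02141338 -0.72651588 -3.61367138]
```

{"api": "jog_arm", "payload": {
  "motion": [
    [[2, 0, 10, 0, 0, 0], [0, 0, 7, 0, 0, 0], [0, 0, 4, 0, 0, 0], [0, 0, 1, 0, 0, 0], [0, 0, 0, 0, 0, 0], [0, 0, 0, 0, 0, 0]]
  ]
}}

```text
t: 34.8
tcp_pos: [0.6221, -0.0155, 0.1967]
ee_rot: [[0.097, -0.995, 0.001], [-0.995, -0.097, 0.0], [-0.0, -0.001, -1.0]]
contact_force: [-0.6, 0.7, -4.0]
width: 0.0588
gripper_force: 67.6
```

{"api": "jog_arm", "payload": {
  "motion": [
    [[0, 2, 2, 0, 0, 0], [0, 0, 1, 0, 0, 0], [0, 0, 1, 0, 0, 0], [0, 0, 0, 0, 0, 0], [0, 0, 0, 0, 0, 0]]
  ]
}}

```text
t: 35.42
tcp_pos: [0.62, -0.0157, 0.1926]
ee_rot: [[0.097, -0.995, 0.0], [-0.995, -0.097, -0.0], [0.0, -0.0, -1.0]]
contact_force: [-1.0, -0.8, -1.2]
width: 0.0589
gripper_force: 67.7
```

{"api": "jog_arm", "payload": {
  "motion": [
    [[0, 0, 1, 0, 0, 0], [0, 0, 0, 0, 0, 0], [0, 0, 0, 0, 0, 0]]
  ]
}}

```text
t: 35.8
tcp_pos: [0.6201, -0.0157, 0.1925]
ee_rot: [[0.098, -0.995, 0.001], [-0.995, -0.098, -0.0], [0.0, -0.001, -1.0]]
contact_force: [-2.6, 0.6, 5.2]
width: 0.0588
gripper_force: 68.5
```

{"api": "jog_arm", "payload": {
  "motion": [
    [[0, 0, 0, 0, 0, 0], [0, 0, 0, 0, 0, 0], [0, 0, 0, 0, 0, 0], [0, 0, -30, 0, 0, 0], [0, 0, -50, 0, 0, 0], [0, 0, -60, 0, 0, 0], [60, 0, 0, 0, 0, 0], [0, 0, 0, 0, 0, 0]]
  ],
  "grip": 80
}}

```text
t: 36.8
tcp_pos: [0.6258, -0.0781, 0.3316]
ee_rot: [[0.093, -0.996, 0.001], [-0.996, -0.093, 0.0], [-0.0, -0.001, -1.0]]
contact_force: [0.5, 0.9, -0.8]
width: 0.08
gripper_force: 0.0
```

```bash
python3 - <<'E'
from h import *
c=manip.calibration("wrist");w=manip.grab_frame("wrist");s=manip.grab_frame("side")[:,:,::-1]
o=np.zeros((600,800,3),np.uint8)
o[:300,:400]=cv2.resize(w[:,:,::-1],(400,300))
b=cv2.resize(s[140:290,230:400],None,fx=3.9,fy=3.9,interpolation=cv2.INTER_CUBIC)[:600,:660]
cv2.imwrite("pics/a.png",np.hstack([b[:585,:400+100],cv2.resize(o[:300,:400],(300,225)).repeat(1,0) if 0 else np.vstack([o[:300,:300]*1,o[:285,:300]*0])])) if 0 else None
o=np.zeros((600,800,3),np.uint8);o[:b.shape[0],:500]=b[:,80:580];o[:225,500:]=cv2.resize(w[:,:,::-1],(300,225))
cv2.imwrite("pics/a.png",o)
seat=np.array([.6182,-.007]);ex=np.array([.9954,.096]);ey=np.array([-.096,.9954])
for z in(.07,.11,.15,.19):
  P=[np.append(seat+ex*sx*.03+ey*(2e-3+sy*.06),z) for sx,sy in((-1,-1),(-1,1))]
  print(z,[ ((w2p("side",p)-[230,140])*3.9-[80,0]).round() for p in P],[ (w2p("wrist",p,c)).round() for p in P])
E
```

```text
0.07 [array([228., 326.]), array([154., 228.])] [array([300., 186.]), array([298., 286.])]
0.11 [array([231., 287.]), array([155., 190.])] [array([304., 196.]), array([301., 305.])]
0.15 [array([234., 248.]), array([157., 150.])] [array([307., 209.]), array([304., 328.])]
0.19 [array([238., 206.]), array([159., 109.])] [array([312., 225.]), array([308., 357.])]
```

View pics/a.png

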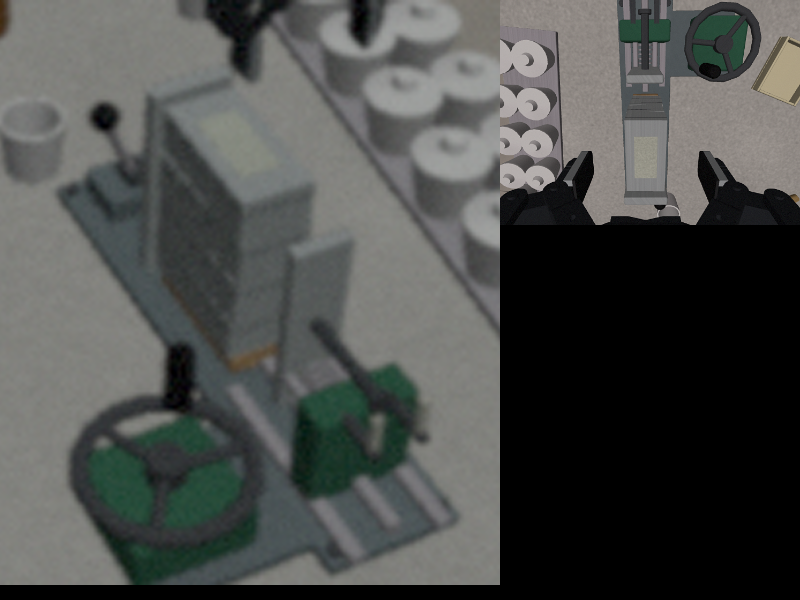

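The four tins stand square in the column on the seat with the pad clear. The handle is at about (392,132) and the hub at (414,82) in the wrist picture.

```bash
python3 -c "
from h import *
c=manip.calibration('wrist')
hub=p2w('wrist',(414,82),.08,c);han=p2w('wrist',(392,134),.134,c);print(hub,han,np.hypot(*(han-hub)[:2]))
go((.5195,-.1305,.20),1.667-np.pi)"
```

```text
[ 0.49996743 -0.17781106  0.08      ] [ 0.52888488 -0.13282982  0.134     ] 0.053474586701100855
shift [ 44.2 110.7 130.7] yaw -1.475 turn tool z -0.0 tilt [-0.001  0.   ]
```

{"api": "jog_arm", "payload": {
  "motion": [
    [[15, 50, 0, 0, 0, 0], [15, 50, 0, 0, 0, 0], [12, 8, 30, 0, 0, 0], [0, 0, 40, 0, 0, 0], [0, 0, 40, 0, 0, 0], [0, 0, 0, 0, 0, 0], [0, 0, 0, 0, 0, 0]]
  ],
  "grip": 55
}}

```text
t: 37.78
tcp_pos: [0.5235, -0.1274, 0.2227]
ee_rot: [[0.099, -0.995, 0.002], [-0.995, -0.099, -0.001], [0.001, -0.002, -1.0]]
contact_force: [-0.2, -0.8, 0.9]
width: 0.0551
gripper_force: 0.0
```

```bash
python3 -c "
from h import *
go((.5229,-.1312,.124),1.667-np.pi)
c=manip.calibration('wrist');im=manip.grab_frame('wrist');cv2.imwrite('pics/w6.png',im[:,:,::-1])
for P in((.4965,-.176,.08),(.5229,-.1312,.134),(.5229,-.1312,.08)):print(w2p('wrist',P,c).round())"
```

```text
shift [ 3.6  1.2 98.7] yaw -1.472 turn tool z 0.003 tilt [ 0.002 -0.001]
[316. 145.]
[272. 229.]
[272. 203.]
```

View pics/w6.png

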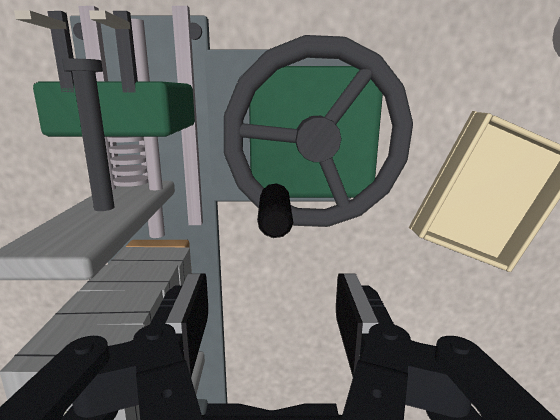

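The handle top is at (275,222) and the hub at (318,139), so both are about 4.5 mm further along tool x than I assumed.

{"api": "jog_arm", "payload": {
  "motion": [
    [[8, 3, 40, 0, 0, 0], [0, 0, 40, 0, 0, 0], [0, 0, 17, 0, 0, 0], [0, 0, 0, 0, 0, 0], [0, 0, 0, 0, 0, 0]]
  ]
}}

```text
t: 38.45
tcp_pos: [0.5216, -0.1359, 0.1262]
ee_rot: [[0.098, -0.995, 0.004], [-0.995, -0.098, -0.0], [0.001, -0.004, -1.0]]
contact_force: [0.0, -0.8, 0.2]
width: 0.055
gripper_force: 0.0
```

{"api": "jog_arm", "payload": {
  "motion": [
    [[0, 0, 0, 0, 0, 0], [0, 0, 0, 0, 0, 0], [0, 0, 0, 0, 0, 0], [0, 0, 0, 0, 0, 0], [0, 0, 0, 0, 0, 0]]
  ],
  "grip": 10
}}

```text
t: 39.08
tcp_pos: [0.5218, -0.1358, 0.1258]
ee_rot: [[0.098, -0.995, 0.004], [-0.995, -0.098, -0.0], [0.001, -0.004, -1.0]]
contact_force: [2.0, 1.5, 5.8]
width: 0.0201
gripper_force: 58.8
```

```bash
cat > w.py <<'E'
from h import *
import sys
def plan(C,n,da=22.5,r=52):
    "rows of tool-frame shifts for n clockwise steps from the measured pose"
    s=manip.get_state();R=np.array(s["ee_rot"]);p=np.array(s["tcp_pos"])[:2];a=np.arctan2(*(p-C)[::-1])
    print("ang",round(np.degrees(a),1),"r",np.hypot(*(p-C)).round(4),"force",np.round(s["contact_force"],1),"w",round(s["width"],4))
    q=p;out=[]
    for i in range(1,n+1):
        t=C+r/1000*np.array([np.cos(a-i*np.radians(da)),np.sin(a-i*np.radians(da))]);out.append((R.T@np.append(t-q,0)*1000).round().astype(int)[:2].tolist()+[0,0,0,0]);q=t
    print(out)
E
python3 -c "
from w import *
plan(np.array([.4955,-.1806]),16)"
```

```text
ang 59.6 r 0.0519 force [2.  1.5 5.8] w 0.0201
[[15, -14, 0, 0, 0, 0], [19, -7, 0, 0, 0, 0], [20, 1, 0, 0, 0, 0], [18, 9, 0, 0, 0, 0], [14, 15, 0, 0, 0, 0], [7, 19, 0, 0, 0, 0], [-1, 20, 0, 0, 0, 0], [-9, 18, 0, 0, 0, 0], [-15, 14, 0, 0, 0, 0], [-19, 7, 0, 0, 0, 0], [-20, -1, 0, 0, 0, 0], [-18, -9, 0, 0, 0, 0], [-14, -15, 0, 0, 0, 0], [-7, -19, 0, 0, 0, 0], [1, -20, 0, 0, 0, 0], [9, -18, 0, 0, 0, 0]]
```

{"api": "jog_arm", "payload": {
  "motion": [
    [[15, -14, 0, 0, 0, 0], [19, -7, 0, 0, 0, 0], [20, 1, 0, 0, 0, 0], [18, 9, 0, 0, 0, 0], [14, 15, 0, 0, 0, 0], [7, 19, 0, 0, 0, 0], [-1, 20, 0, 0, 0, 0], [-9, 18, 0, 0, 0, 0]]
  ]
}}

```text
t: 40.08
tcp_pos: [0.4701, -0.2261, 0.1258]
ee_rot: [[0.098, -0.995, 0.007], [-0.995, -0.098, -0.003], [0.004, -0.007, -1.0]]
contact_force: [6.7, 1.0, 3.4]
width: 0.0203
gripper_force: 59.2
```

```bash
python3 -c "
from w import *
plan(np.array([.4955,-.1806]),8)"
```

```text
ang -119.2 r 0.0521 force [6.7 1.  3.4] w 0.0203
[[-15, 14, 0, 0, 0, 0], [-19, 7, 0, 0, 0, 0], [-20, 0, 0, 0, 0, 0], [-19, -8, 0, 0, 0, 0], [-14, -15, 0, 0, 0, 0], [-7, -19, 0, 0, 0, 0], [0, -20, 0, 0, 0, 0], [8, -19, 0, 0, 0, 0]]
```

Tracking is good and forces are low. Next is the second half turn, then the first half of the second turn.

{"api": "jog_arm", "payload": {
  "motion": [
    [[-15, 14, 0, 0, 0, 0], [-19, 7, 0, 0, 0, 0], [-20, -1, 0, 0, 0, 0], [-18, -9, 0, 0, 0, 0], [-14, -15, 0, 0, 0, 0], [-7, -19, 0, 0, 0, 0], [1, -20, 0, 0, 0, 0], [9, -18, 0, 0, 0, 0]]
  ]
}}

```text
t: 41.08
tcp_pos: [0.5201, -0.1349, 0.1257]
ee_rot: [[0.098, -0.995, -0.001], [-0.995, -0.098, 0.001], [-0.001, 0.001, -1.0]]
contact_force: [-4.0, 4.0, 10.8]
width: 0.0199
gripper_force: 60.5
```

{"api": "jog_arm", "payload": {
  "motion": [
    [[15, -14, 0, 0, 0, 0], [19, -7, 0, 0, 0, 0], [20, 1, 0, 0, 0, 0], [18, 9, 0, 0, 0, 0], [14, 15, 0, 0, 0, 0], [7, 19, 0, 0, 0, 0], [-1, 20, 0, 0, 0, 0], [-9, 18, 0, 0, 0, 0]]
  ]
}}

```text
t: 42.08
tcp_pos: [0.47, -0.2261, 0.1258]
ee_rot: [[0.098, -0.995, 0.007], [-0.995, -0.098, -0.003], [0.004, -0.007, -1.0]]
contact_force: [7.0, 0.5, 2.9]
width: 0.0204
gripper_force: 59.6
```

```bash
cat > g.py <<'E'
from w import *
plan(np.array([.4955,-.1806]),8)
s=manip.grab_frame("side")[:,:,::-1];np.save("side.npy",s)
cv2.imwrite("pics/g%d.png"%int(manip.get_state()["t"]*10),cv2.resize(s[150:290,240:400],None,fx=4,fy=4,interpolation=cv2.INTER_CUBIC))
E
python3 g.py; ls pics
```

```text
ang -119.2 r 0.0522 force [7.  0.5 2.9] w 0.0204
[[-15, 14, 0, 0, 0, 0], [-19, 7, 0, 0, 0, 0], [-20, 0, 0, 0, 0, 0], [-19, -8, 0, 0, 0, 0], [-14, -15, 0, 0, 0, 0], [-7, -19, 0, 0, 0, 0], [0, -20, 0, 0, 0, 0], [8, -19, 0, 0, 0, 0]]
a.png
c1.png
g421.png
s1.png
side0.png
t2.png
top0.png
w1.png
w2.png
w3.png
w4.png
w5.png
w6.png
```

1.5 turns (9.4 rad) are done. Half a turn more is safe (at most 12.6 rad, ≤12 mm compression even in the worst case). After that I'll look.

{"api": "jog_arm", "payload": {
  "motion": [
    [[-15, 14, 0, 0, 0, 0], [-19, 7, 0, 0, 0, 0], [-20, -1, 0, 0, 0, 0], [-18, -9, 0, 0, 0, 0], [-14, -15, 0, 0, 0, 0], [-7, -19, 0, 0, 0, 0], [1, -20, 0, 0, 0, 0], [9, -18, 0, 0, 0, 0]]
  ]
}}

```text
t: 43.12
tcp_pos: [0.5198, -0.1347, 0.1257]
ee_rot: [[0.098, -0.995, -0.002], [-0.995, -0.098, 0.001], [-0.002, 0.002, -1.0]]
contact_force: [-5.5, 5.3, 12.5]
width: 0.0201
gripper_force: 61.7
```

```bash
python3 g.py; ls pics|grep g
```

```text
ang 62.1 r 0.0519 force [-5.5  5.3 12.5] w 0.0201
[[14, -14, 0, 0, 0, 0], [19, -8, 0, 0, 0, 0], [20, 0, 0, 0, 0, 0], [19, 8, 0, 0, 0, 0], [14, 14, 0, 0, 0, 0], [8, 19, 0, 0, 0, 0], [0, 20, 0, 0, 0, 0], [-8, 19, 0, 0, 0, 0]]
a.png
c1.png
g421.png
g431.png
s1.png
side0.png
t2.png
top0.png
w1.png
w2.png
w3.png
w4.png
w5.png
w6.png
```

```bash
cat > v.py <<'E'
from h import *
import sys
s=manip.grab_frame("side")[:,:,::-1];t=manip.grab_frame("top")[:,:,::-1];w=manip.grab_frame("wrist")[:,:,::-1]
o=np.zeros((600,800,3),np.uint8)
b=cv2.resize(s[150:270,280:390],None,fx=3.6,fy=3.6,interpolation=cv2.INTER_CUBIC);o[:b.shape[0],:b.shape[1]]=b
b=cv2.resize(t[148:200,250:372],None,fx=3.2,fy=3.2,interpolation=cv2.INTER_CUBIC);o[432:432+b.shape[0],:b.shape[1]]=b
b=cv2.resize(w[:300,:280],None,fx=1.4,fy=1.4,interpolation=cv2.INTER_CUBIC);o[:420,400:792]=b
cv2.imwrite(sys.argv[1],o)
E
python3 v.py pics/v1.png
```

```text
(no output)
```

View pics/v1.png

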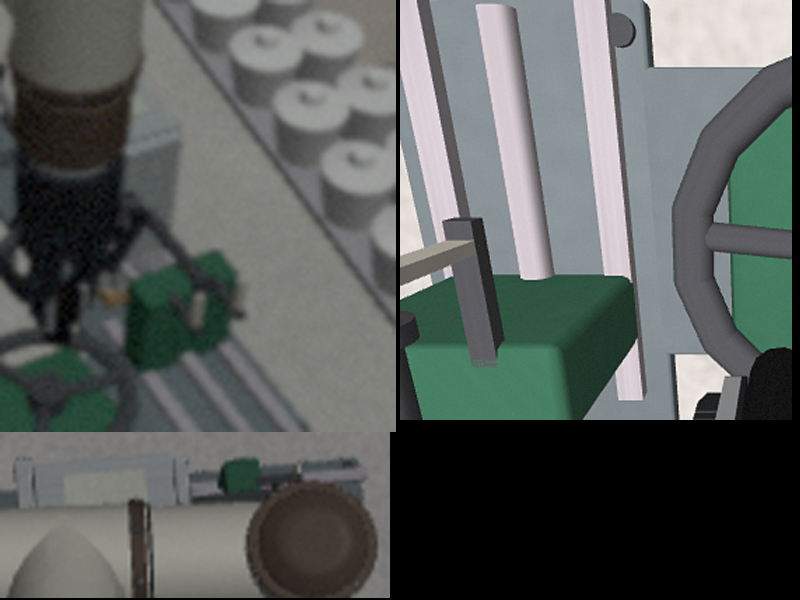

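The arm hides most of the gauge, but the top view shows the pad at the column. Pad travel fixes the wind: I'll get the pad's starting y from the earlier pictures.

```bash
python3 - <<'E'
from h import *
c=np.load("c1.npy",allow_pickle=True).item()
seat=np.array([.6182,-.007]);ex=np.array([.9954,.096]);ey=np.array([-.096,.9954])
W=lambda x,y,z:np.append(seat+ex*x+ey*y,z)
for y in(-.1,-.11,-.12):
  print(y,"w1",[w2p("wrist",W(x,y,.19),c).round() for x in(-.025,.025)],"c1",[((w2p("top",W(x,y,.19))-[162,150])*3.8).round() for x in(-.025,.025)],"a",[((w2p("side",W(x,y,.19))-[230,140])*3.9-[80,0]).round() for x in(-.025,.025)])
for y in (-.04,-.05,-.06):print(y,"v1 top",[((w2p("top",W(x,y,.19))-[250,148])*3.2+[0,432]).round() for x in(-.025,.025)])
E
```

```text
-0.1 w1 [array([332.,  46.]), array([230.,  34.])] c1 [array([614.,  83.]), array([607.,  16.])] a [array([274., 241.]), array([336., 220.])]
-0.11 w1 [array([335.,  24.]), array([232.,  11.])] c1 [array([628.,  82.]), array([621.,  15.])] a [array([281., 250.]), array([343., 228.])]
-0.12 w1 [array([339.,   0.]), array([233., -12.])] c1 [array([642.,  80.]), array([634.,  13.])] a [array([289., 259.]), array([351., 237.])]
-0.04 v1 top [array([166., 515.]), array([160., 458.])]
-0.05 v1 top [array([178., 514.]), array([172., 457.])]
-0.06 v1 top [array([189., 512.]), array([184., 456.])]
```

Pad start is about −111 mm, so it is home at about 12.7 rad and at set tension at about 16.9 rad. It is at 12.5 now, so about 11 more steps are needed.

{"api": "jog_arm", "payload": {
  "motion": [
    [[14, -14, 0, 0, 0, 0], [19, -8, 0, 0, 0, 0], [20, 0, 0, 0, 0, 0], [19, 8, 0, 0, 0, 0], [14, 14, 0, 0, 0, 0], [8, 19, 0, 0, 0, 0], [0, 20, 0, 0, 0, 0], [-8, 19, 0, 0, 0, 0]]
  ]
}}

```text
t: 44.32
tcp_pos: [0.4751, -0.2287, 0.1259]
ee_rot: [[0.099, -0.995, 0.011], [-0.995, -0.099, -0.004], [0.005, -0.011, -1.0]]
contact_force: [10.3, -0.7, 0.4]
width: 0.0199
gripper_force: 60.4
```

```bash
python3 g.py
```

```text
ang -113.0 r 0.0522 force [10.3 -0.7  0.4] w 0.0199
[[-13, 15, 0, 0, 0, 0], [-18, 9, 0, 0, 0, 0], [-20, 2, 0, 0, 0, 0], [-19, -6, 0, 0, 0, 0], [-16, -13, 0, 0, 0, 0], [-9, -18, 0, 0, 0, 0], [-2, -20, 0, 0, 0, 0], [6, -19, 0, 0, 0, 0]]
```

{"api": "jog_arm", "payload": {
  "motion": [
    [[-13, 15, 0, 0, 0, 0], [-18, 9, 0, 0, 0, 0], [-20, 2, 0, 0, 0, 0], [-5, -1, 0, 0, 0, 0], [0, 0, 0, 0, 0, 0], [0, 0, 0, 0, 0, 0]]
  ]
}}

```text
t: 45.12
tcp_pos: [0.4442, -0.1748, 0.1258]
ee_rot: [[0.099, -0.995, 0.007], [-0.995, -0.099, -0.002], [0.003, -0.007, -1.0]]
contact_force: [5.9, -4.6, 2.4]
width: 0.0201
gripper_force: 61.2
```

```bash
python3 g.py
```

```text
ang 173.6 r 0.0516 force [ 5.9 -4.6  2.4] w 0.0201
[[-19, -8, 0, 0, 0, 0], [-14, -15, 0, 0, 0, 0], [-7, -19, 0, 0, 0, 0], [0, -20, 0, 0, 0, 0], [8, -19, 0, 0, 0, 0], [15, -14, 0, 0, 0, 0], [19, -7, 0, 0, 0, 0], [20, 0, 0, 0, 0, 0]]
```

At 16.86 rad. I'll release the handle, lift, and look at the gauge.

{"api": "jog_arm", "payload": {
  "motion": [
    [[0, 0, 0, 0, 0, 0], [0, 0, 0, 0, 0, 0], [0, 0, 0, 0, 0, 0], [0, 0, -50, 0, 0, 0], [0, 0, -60, 0, 0, 0], [0, 0, -60, 0, 0, 0], [-60, 0, 0, 0, 0, 0], [-60, 0, 0, 0, 0, 0]]
  ],
  "grip": 50
}}

```text
t: 46.18
tcp_pos: [0.4282, -0.0537, 0.2948]
ee_rot: [[0.094, -0.996, 0.001], [-0.996, -0.094, 0.001], [-0.001, -0.001, -1.0]]
contact_force: [1.6, -0.5, -0.0]
width: 0.0498
gripper_force: 0.0
```

{"api": "jog_arm", "payload": {
  "motion": [
    [[-60, 0, 0, 0, 0, 0], [-60, 0, 0, 0, 0, 0], [-60, 0, 0, 0, 0, 0], [0, 0, 0, 0, 0, 0]]
  ],
  "grip": 0
}}

```text
t: 46.68
tcp_pos: [0.4104, 0.1277, 0.294]
ee_rot: [[0.104, -0.995, -0.001], [-0.995, -0.104, -0.0], [0.0, 0.001, -1.0]]
contact_force: [0.3, -0.7, -0.0]
width: -0.0001
gripper_force: 0.0
```

```bash
python3 - <<'E'
from h import *
s=manip.grab_frame("side")[:,:,::-1];t=manip.grab_frame("top")[:,:,::-1]
o=np.zeros((600,800,3),np.uint8)
b=cv2.resize(s[160:260,270:370],(600,600),interpolation=cv2.INTER_CUBIC)[:, :];o[:,:500]=b[:,60:560]
b=cv2.resize(t[145:215,240:315],None,fx=4,fy=4,interpolation=cv2.INTER_CUBIC);o[:280,500:]=b[:,:300]
b=cv2.resize(t[145:215,310:385],None,fx=4,fy=4,interpolation=cv2.INTER_CUBIC);o[300:580,500:]=b[:,:300]
cv2.imwrite("pics/v2.png",o)
print(manip.get_state()["tcp_pos"])
E
```

```text
[0.41066504 0.12495917 0.29391303]
```

View pics/v2.png

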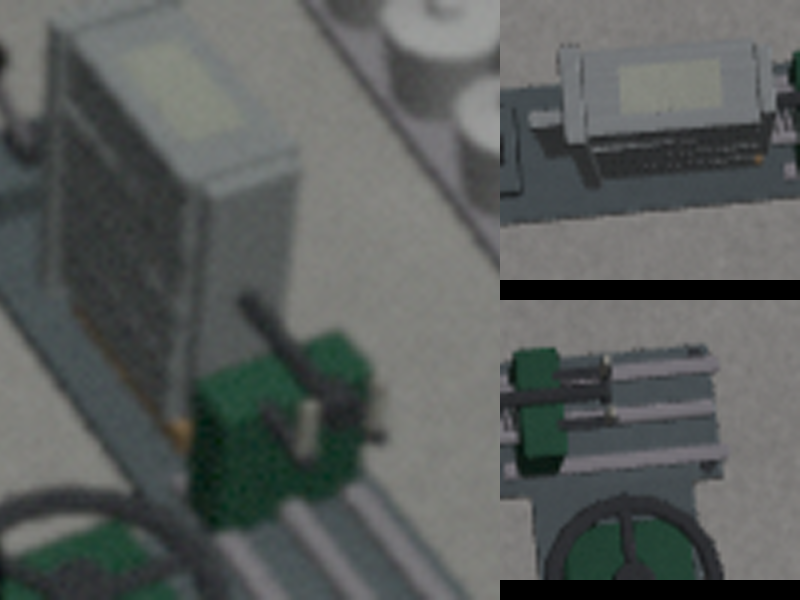

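The pin's end at x≈609 is level with the white marks (607–612), and the column is squeezed against the wall. Next is the catch lever.

```bash
python3 -c "
from h import *
go((.5082,.1432,.113),1.667-np.pi)"
```

```text
shift [ -8.6 -99.1 180.8] yaw -1.471 turn tool z 0.003 tilt [-0.001 -0.001]
```

{"api": "jog_arm", "payload": {
  "motion": [
    [[-4, -50, 0, 0, 0, 0], [-4, -49, 20, 0, 0, 0], [0, 0, 50, 0, 0, 0], [0, 0, 50, 0, 0, 0], [0, 0, 40, 0, 0, 0], [0, 0, 20, 0, 0, 0], [0, 0, 0, 0, 0, 0]]
  ]
}}

```text
t: 47.65
tcp_pos: [0.5082, 0.1399, 0.1127]
ee_rot: [[0.094, -0.996, -0.004], [-0.996, -0.094, -0.003], [0.002, 0.004, -1.0]]
contact_force: [0.1, 0.3, 0.1]
width: 0.0001
gripper_force: 0.0
```

{"api": "jog_arm", "payload": {
  "motion": [
    [[0, -12, 0, 0, 0, 0], [0, -12, 0, 0, 0, 0], [0, -12, 0, 0, 0, 0], [0, -12, 0, 0, 0, 0], [0, -12, 0, 0, 0, 0], [0, -12, 0, 0, 0, 0], [0, -12, 0, 0, 0, 0], [0, 0, 0, 0, 0, 0]]
  ]
}}

```text
t: 48.65
tcp_pos: [0.5936, 0.1506, 0.114]
ee_rot: [[0.097, -0.995, 0.001], [-0.995, -0.097, 0.0], [-0.0, -0.001, -1.0]]
contact_force: [-1.1, -0.6, -0.2]
width: 0.0001
gripper_force: 0.0
```

{"api": "jog_arm", "payload": {
  "motion": [
    [[0, -5, 0, 0, 0, 0], [0, -5, 0, 0, 0, 0], [0, -4, 0, 0, 0, 0], [0, -4, 0, 0, 0, 0], [0, 0, 0, 0, 0, 0]]
  ]
}}

```text
t: 49.28
tcp_pos: [0.611, 0.1523, 0.1144]
ee_rot: [[0.097, -0.995, 0.001], [-0.995, -0.097, 0.0], [-0.0, -0.001, -1.0]]
contact_force: [-0.6, 0.0, -0.1]
width: -0.0002
gripper_force: 0.0
```

{"api": "jog_arm", "payload": {
  "motion": [
    [[0, -4, 0, 0, 0, 0], [0, -4, 0, 0, 0, 0], [0, -3, 0, 0, 0, 0], [0, 0, 0, 0, 0, 0], [0, 0, 0, 0, 0, 0]]
  ]
}}

```text
t: 49.9
tcp_pos: [0.6165, 0.1526, 0.1141]
ee_rot: [[0.097, -0.995, -0.012], [-0.995, -0.097, -0.003], [0.002, 0.012, -1.0]]
contact_force: [-15.0, 1.6, 8.1]
width: -0.0001
gripper_force: 7.2
```

The firm stop is felt at 15 N, so the lever is fully over. I'll back off, raise the arm, and look once more.

{"api": "jog_arm", "payload": {
  "motion": [
    [[0, 15, 0, 0, 0, 0], [0, 40, 0, 0, 0, 0], [0, 30, -40, 0, 0, 0], [0, 0, -60, 0, 0, 0], [0, 0, -60, 0, 0, 0], [0, 40, 0, 0, 0, 0], [0, 40, 0, 0, 0, 0], [0, 0, 0, 0, 0, 0]]
  ]
}}

```text
t: 50.9
tcp_pos: [0.4558, 0.1369, 0.2755]
ee_rot: [[0.099, -0.995, 0.002], [-0.995, -0.099, 0.002], [-0.001, -0.002, -1.0]]
contact_force: [0.8, 0.0, -0.1]
width: -0.0004
gripper_force: 0.0
```

```bash
python3 - <<'E'
from h import *
s=manip.grab_frame("side")[:,:,::-1];t=manip.grab_frame("top")[:,:,::-1]
o=np.zeros((600,800,3),np.uint8)
b=cv2.resize(s[140:290,230:400],None,fx=3,fy=3,interpolation=cv2.INTER_CUBIC);o[:450,:500]=b[:,:500]
b=cv2.resize(t[130:250,140:460],None,fx=2.5,fy=2.5,interpolation=cv2.INTER_CUBIC);o[450:600,:]=b[40:190,:800]
b=cv2.resize(t[145:205,215:290],None,fx=4,fy=4,interpolation=cv2.INTER_CUBIC);o[:240,500:]=b
cv2.imwrite("pics/v3.png",o);print(manip.get_state()["t"])
E
```

```text
51.0
```

View pics/v3.png

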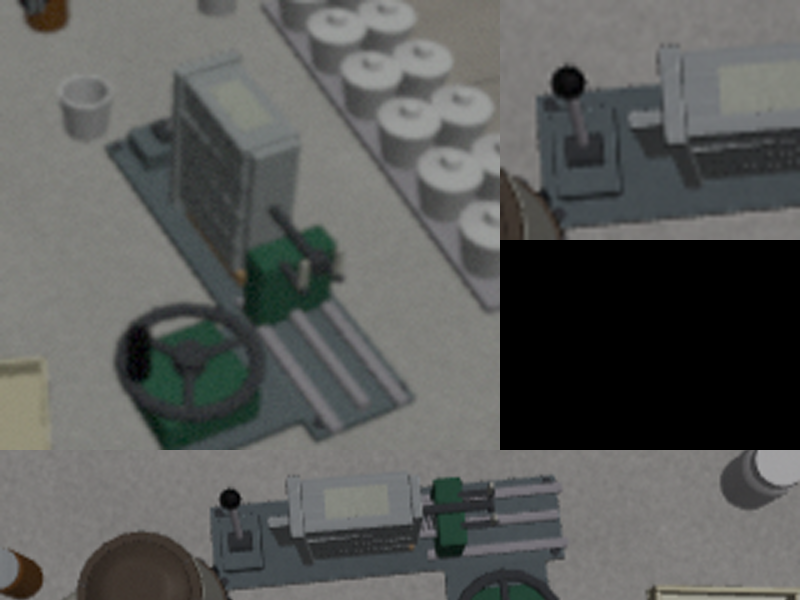

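The ball at (568,82) is over on the far side. The column stands square, and the pin is still at the marks. Handing in.

```bash
python3 -c "
from workcell import manip
print(manip.finish_job())"
```

```text
the job is handed in; nothing more can be done
None
```

I've handed the job in, and every step looked right on camera: spacer in the tray, all four tins clamped in a square column with the gauge pin level with the marks, and the catch lever fully over; the hand-in gave no verdict.

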